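# Snug a cuvette in its holder with the cam screw

### The arm

A 7-joint arm with a two-finger parallel gripper is mounted at the origin on a cart in front of the work surface, level with it; the furniture and walls round the work are solid. World frame = base frame: x ahead of the robot, y to its left, z up, the work surface at z = 0. Lengths are in m, angles in rad, forces in N, time in s.
With the tool pointing down it reaches from about 0.4 to 0.85 m from the base axis. Payload 10.4 kg.
Tool frame: the origin (TCP) lies midway between the tips of the shut fingers; the grasp point (between the pads) lies behind it (hold_point_z is the x of the grasp point in the tool frame, in m); x points along the fingers, y is the direction in which the jaws open and shut, and the axes are right-handed (so a half turn about x gives the same grasp; the last joint's range is limited). The gripper opens to 85 mm and grips with 20 to 120 N. Pads are 22 mm wide; open, the fingers measure 114 mm over their backs; the gripper's body (76 mm by 85 mm) begins 54 mm behind the grasp point. The pads swing forward as they close: fully open they stand 13 mm farther back than shut.
Start: joints at [-1.241, 0.332, -0.065, 1.46, 0.022, 1.35, -0.088], TCP at [0.216, 0.587, 0.231] pointing down, gripper open.
Joint ranges: [-2.6, 2.6], [-0.5, 2.12], [-1.47, 1.34], [0.16, 2.42], [-1.27, 4.41], [0.06, 2.06], [-2.6, 2.6]. Speed limits (rad/s): [2.22, 2.22, 2.79, 2.79, 3.14, 3.14, 3.14].

### API

Orientations are given as a unit quaternion [w, x, y, z].
In Python, from station import * gives the robot as it stands.
- The arm moves only by the tool arm_command, never from a script. Its argument "deltas" is a list of rows, each a list of 5 numbers: the closure, from 0 (fully open) to 1 (shut), then the shift along the tool's x, y, z in cm, then the turn about the tool's x in units of 6 degrees (1.0 is 6 degrees). In form: [[hand, tx, ty, tz, yaw], ...]. A call has 1 to 12 rows; each row is the pose to reach, as a shift and turn from the pose commanded when the call began, along the tool's axes at that moment; what a row does not reach only later rows make up. A row lasts 1/12 s, in which the tool goes at most 41.7 mm and 7.16 degrees, less where a joint would pass 70% of its speed; a pose out of reach is approached as far as the arm can. A call with a gripper value outside its range is refused whole. The fingers move at their own pace and stop on an object; "force" is the grip in N (left out, the last holds). Time passes only in rows, so rows that repeat a pose let the fingers close. It gives the time, the measured TCP pose, the force and the opening at its end, in the units of the state.
- get_obs(): the state, without advancing time (a new reading comes with each control period).
- grab_frame(name): name is "scene" or "top" or "wrist"; returns the picture (480x640x3 uint8, red, green, blue); there is no depth.
- get_calibration(name): a dict with "fov_y" (degrees; the focal length in pixels is half the picture's height over the tangent of half this angle, whatever the lens; pixels are square), "cx", "cy" (the principal point, pixels), "rvec" (rotation vector, rad) and "tvec" (3), from world to camera coordinates, as OpenCV has them. Camera axes: x right, y down, z forward; pixel columns grow to the right and rows downward; lengths in m; the calibration is good to about 2 mm. A picture is of the moment at which its call begins: read the wrist's pose just before it. get_calibration takes no time and is no camera call; for the wrist camera it gives the pose at the moment of the call.
- hand_in(): hands the job in, once; it reports no verdict.
The state is a dict: "time": time; "joint_pos": joint angles; "joint_vel": joint speeds; "joint_efforts": joint torques, N m; "tcp_pos": TCP position; "tool_rot": TCP orientation; "wrist_force": force on the tool from outside, world axes, zero at the start; "ft_torque": the same for the moment, N m; "finger_gap": opening from 0.0 (shut) to 1.0 (fully open).
Only numpy, scipy, OpenCV 4.12 (cv2) and the standard library are available. Lean on these libraries where they do the work, as an engineer would, in place of code of your own. Each camera call takes 0.05 s, during which the arm holds its last target.

### The job

Clamp the clear cuvette in its aluminium holder: take the orange flat-blade driver out of its stand, seat the blade in the brass slotted screw and turn it clockwise until the sprung plunger holds the cuvette snugly - firm, but without crushing it (aim for about 11 N on the cuvette). Do not press the driver hard into the screw, then put the driver fully home in the same hole of its stand and leave the other things on the desk alone.

Things in the scene. Friction and masses are not known exactly. Their poses are not given: they have to be found in the camera images.
- holder: Fixed cuvette holder: aluminium base 66 x 112 x 10 mm with a dark cam housing near its -y end and a cell pocket on its +y side. Origin on the desk, z up; the plunger pushes along +y. The housing's aluminium top plate, 48 (x) by 40 (y) mm, has its upper face 44 mm above the desk and a 15.4 mm round hole over the screw. Only the cuvette stands higher (to 55 mm).
- slot (a point): Centre of the top face of the brass slotted screw head, at holder x = 0, y = -32 mm, 41 mm above the desk, 3 mm below the plate's top. Axes turn with the screw: x along the slot, z up. Head 14 mm across; slot straight through it, 3.0 mm wide with 0.8 mm chamfers (4.6 mm at the top), 4.5 mm deep. The blade has about 0.1 rad of play in it.
- clamp_screw (a joint): Angle of the screw, rad: 0 at its open stop, grows clockwise seen from above (tightening) to 1.75 at the other stop; starts at 0 to 0.15 and stays where it is left. Its snail cam pushes jaw and plunger 4.0 mm per rad towards the cuvette. Turning it free takes 0.085 N m, plus 0.004 N m per newton on the cuvette: 11 N is felt as a rise of 0.044 N m.
- jaw: Aluminium jaw between cam housing and cuvette, carrying the spring plunger with its white 8 mm tip; it slides along the holder's y. Origin on the desk's level at the cam's nose. The plunger is screwed in differently each time: its tip meets the cuvette at a screw angle between 0.4 and 1.0 rad; then its spring adds 24 N per rad. Under 5 N on the cuvette is loose, over 18 N overtight, 24 N crushes it.
- washer (a joint): How far the screw is pushed down against the wave washer under its head, m: 0 at rest; it gives way from about 2 N on, 8 N per mm. Pushed in by more than 2 mm (about 18 N) the screw jams its cam: too hard. Resting the blade lightly on the slot's floor, or a millimetre off it, is enough to turn the screw.
- cuvette: Clear plastic cuvette, 12 x 12 x 45 mm, standing in the holder's pocket against or within 1 mm of the backstop (its face at holder y = 16.5 mm). Origin: on its axis, 1 mm above its underside; z up. Not to be touched by robot or driver.
- stand: Fixed grey tool stand, 58 x 108 x 82 mm high, with three 11 mm round holes straight through in a row along its y (at -34, 0 and +34 mm); the driver's is the middle one. Origin: centre of its underside, on the desk; z up.
- driver: Flat-blade driver, orange handle, 155 mm long, 90 g, upright in the stand's middle hole (1 mm loose all round, may lean a little), shoulder on the stand's top. Origin: centre of the blade's end, 4 mm above the desk there; z up the shaft, x along the blade's width. Handle cylindrical, 25 mm across, from z = 102 to 142 mm: grip there, any way round.
- blade_tip (a point): Centre of the blade's end: same point and axes as the driver's origin. Blade 9 mm wide (x), 2 mm thick (y), flat for 10 mm, then a 9 mm round shaft up to the 17 mm shoulder at z = 78 mm. Turning alone loads the blade's two edges with 10 to 18 N each; pressed or levered against screw and holder with over 50 N in all, it damages the slot.
- light_cover: Bystander: black box-shaped light cover, 71 x 79 x 66 mm.
- beaker: Bystander: small glass beaker, 57 mm across, 66 mm high.
- petri_dish: Bystander: clear lidded dish, 55 mm across, 14 mm high.
- cuvette_rack: Bystander: black cuvette block, 34 x 80 x 27 mm, with a spare clear cuvette standing in it (48 mm high in all).
- syringe: Bystander: plastic syringe lying flat, 21 x 105 x 14 mm.
- pen: Bystander: black pen lying flat, 145 mm long.
- clip: Bystander: lime-green binder clip, 30 x 19 x 27 mm.
Mind the look-alikes: they are no part of the job. What is shaped like the driver but green is not meant.

How it is judged:
On the way, in this order (a step that is already met when the one before it is completed fails the run):
1. the driver is lifted clear of its stand (z of driver in the frame of stand above 0.086 m), for 0.1 s.
2. the blade is seated at least 2 mm deep in the screw's slot, the plunger not yet bearing on the cuvette (z of blade_tip in the frame of slot between -0.0065 and -0.002 m and horizontal distance between blade_tip and slot below 0.004 m and contact force between jaw and cuvette below 3 N), for 0.2 s.
3. with the blade seated in the slot, the screw is turned until the plunger bears on the cuvette with more than 5 N (z of blade_tip in the frame of slot between -0.0065 and -0.002 m and horizontal distance between blade_tip and slot below 0.004 m and contact force between jaw and cuvette above 5 N), for 0.2 s.
At the end, for the whole second after the job is handed in: The plunger holds the cuvette with 5 to 18 N, the cuvette stands upright (within 0.06 rad) in its pocket against the backstop; the driver stands at rest, upright (within 0.06 rad), fully down (within 2.5 mm) in the middle hole of its stand (contact force between jaw and cuvette between 5 and 18 N and angle between each of cuvette, driver's own z axis and vertical below 0.06 rad and z of cuvette in the frame of holder below 0.0135 m and y of cuvette in the frame of holder between 0.0085 and 0.0125 m and z of driver in the frame of stand below 0.0065 m and horizontal distance between driver and stand below 0.005 m and linear speed of driver below 0.01 m/s); the robot touches nothing.
It fails at once if the plunger crushes the cuvette: 24 N or more (contact force between jaw and cuvette above 24 N).
It fails at once if the screw is pressed down against its wave washer by more than 2 mm (about 18 N) (value of joint washer above 0.002 m).
It fails at once if the driver is forced against the screw and holder with more than 50 N in all (contact force between driver and holder above 50 N).
It fails at once if a bystander is moved by more than 20 mm (distance of any of light_cover, beaker, petri_dish, cuvette_rack, syringe, pen, clip from where it was at the start of the episode above 0.02 m).
It fails at once if the cuvette is touched by the robot or the driver (contact force between cuvette and the fingers above 0.5 N or contact force between cuvette and the arm above 0.5 N or contact force between cuvette and driver above 0.5 N).
It also fails if it takes over 72 s, if anything falls off the work surface, if the arm or the gripper's body presses on something with over 40 N, if the wrist force passes 120 N, or if a joint passes its speed limit or range.

## Working session

There is one attempt and no reset: what is moved stays moved. The work goes in short steps, Python scripts to look and compute and a tool call to move; the robot and the scene stay as the last step left them, time stands still between calls to the robot, and variables do not carry over. Pictures are saved under pics/ and viewed, and the job is handed in when it is done.

Besides the shell and the picture viewer there is one more tool, called after "Request:" as name(argument=value, ...), one argument or row to a line, values as JSON. arm_command: Moves the arm, as the interface text tells. Its arguments: {"type":"object","properties":{"deltas":{"type":"array","items":{"type":"array","items":{"type":"number"}}},"force":{"type":"number"}},"required":["deltas"]}

```bash
ls; mkdir -p pics
python3 - <<'E'
from station import *
import cv2
o=get_obs(); print(o)
for n in ["scene","top","wrist"]:
    c=get_calibration(n); print(n,c)
    cv2.imwrite(f"pics/{n}0.png",grab_frame(n)[:,:,::-1])
E
```

```text
pics
{'time': 0.0, 'joint_pos': array([-1.24060002,  0.33286219, -0.06470862,  1.46096518,  0.02163301,
        1.34990527, -0.08849659]), 'joint_vel': array([-7.39494584e-05, -1.42877422e-03,  1.29081144e-03,  8.53315965e-04,
        5.24699851e-04, -6.03320315e-05,  5.26141611e-04]), 'joint_efforts': array([ 8.39674340e-05, -6.25444579e+01,  4.94253798e-02, -3.91596437e+01,
        1.62039668e-02,  9.65003361e-03,  5.23599306e-05]), 'tcp_pos': array([0.21582955, 0.58613857, 0.23051063]), 'tool_rot': array([ 0.69608102,  0.12356511,  0.69619163, -0.1245797 ]), 'wrist_force': array([ 0.50437323, -0.00788886,  0.09043347]), 'ft_torque': array([ 0.0155899 ,  0.02527761, -0.00557602]), 'finger_gap': 1.0019523309880591}
scene {'fov_y': 55.27534996594199, 'cx': 322.94209032489545, 'cy': 236.15617539618748, 'rvec': array([ 2.19776282, -0.92461815,  0.38509148]), 'tvec': array([-0.30028266,  0.3827205 ,  0.54851856])}
top {'fov_y': 44.64258954369205, 'cx': 329.27703243676774, 'cy': 240.52020770827016, 'rvec': array([ 2.16519097, -2.14248624,  0.11845594]), 'tvec': array([0.13705143, 0.53895128, 1.33581923])}
wrist {'fov_y': 61.206739796320875, 'cx': 320.88903725564614, 'cy': 237.6597386164458, 'rvec': array([-2.38520539, -1.66556556, -0.22548448]), 'tvec': array([-0.62575021, -0.03500631,  0.37833618])}
```

View pics/scene0.png

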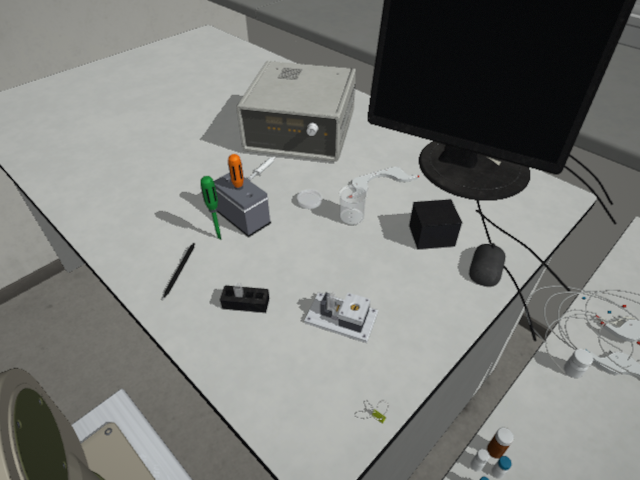

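View pics/top0.png

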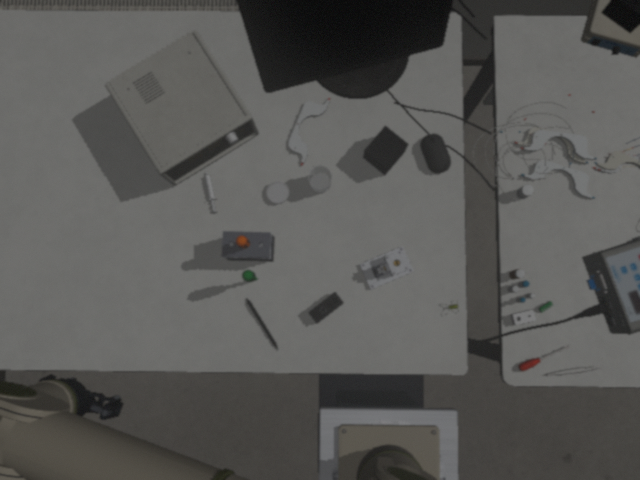

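View pics/wrist0.png

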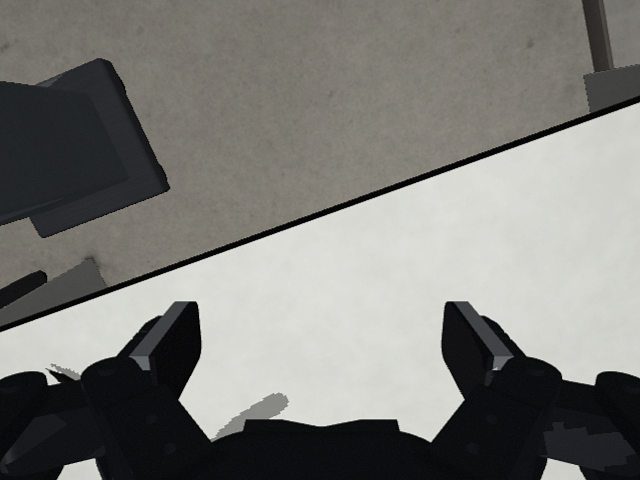

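```bash
cat > h.py <<'E'
from station import *
import cv2, numpy as np
from scipy.spatial.transform import Rotation as R
def cam(n,c=None):
    c=c or get_calibration(n); f=240/np.tan(np.radians(c['fov_y'])/2)
    K=np.array([[f,0,c['cx']],[0,f,c['cy']],[0,0,1]]); 
    return K,R.from_rotvec(c['rvec']).as_matrix(),np.array(c['tvec']),c
def ray(n,uv,z,c=None):
    K,Rm,t,_=cam(n,c); d=Rm.T@np.linalg.inv(K)@np.array([uv[0],uv[1],1.]); o=-Rm.T@t
    return o+d*(z-o[2])/d[2]
def proj(n,P,c=None):
    K,Rm,t,_=cam(n,c); q=K@(Rm@np.array(P,float)+t); return q[:2]/q[2]
def crop(img,x0,y0,w,h,s,name):
    cv2.imwrite(name,cv2.resize(img[y0:y0+h,x0:x0+w,::-1],None,fx=s,fy=s,interpolation=cv2.INTER_CUBIC))
E
python3 - <<'E'
from h import *
t=cv2.imread('pics/top0.png')[:,:,::-1]; s=cv2.imread('pics/scene0.png')[:,:,::-1]
t=np.clip(t.astype(float)*1.7,0,255).astype(np.uint8)
crop(t,200,210,100,80,8,'pics/t_st.png'); crop(t,345,235,80,60,10,'pics/t_ho.png')
crop(s,180,140,110,110,5,'pics/s_st.png'); crop(s,295,280,100,70,8,'pics/s_ho.png')
print(ray('top',(242,241),.12),ray('scene',(236,170),.12),ray('top',(397,262),.044),ray('scene',(355,307),.044))
E
```

```text
[0.52399374 0.33336512 0.12      ] [0.52484669 0.33103598 0.12      ] [ 0.48773745 -0.01444873  0.044     ] [ 0.48543086 -0.01897418  0.044     ]
```

View pics/t_st.png

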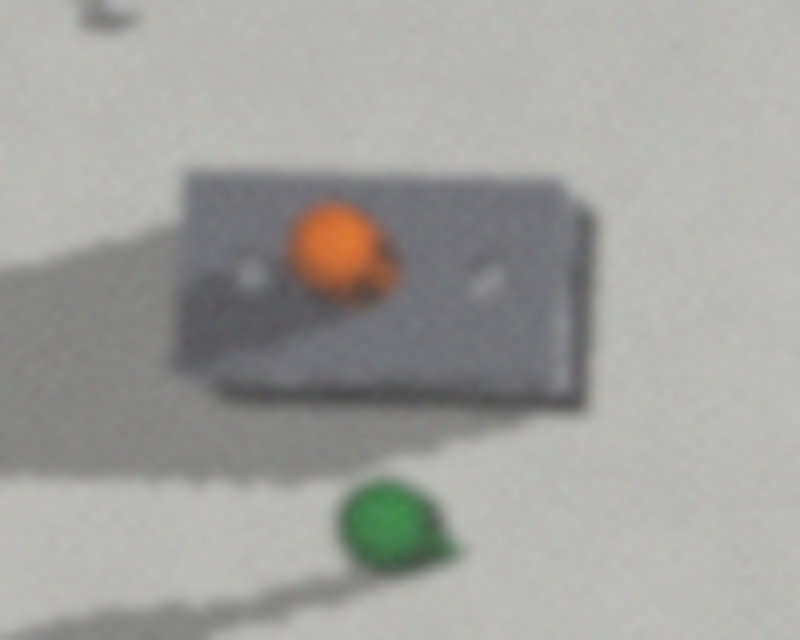

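View pics/t_ho.png

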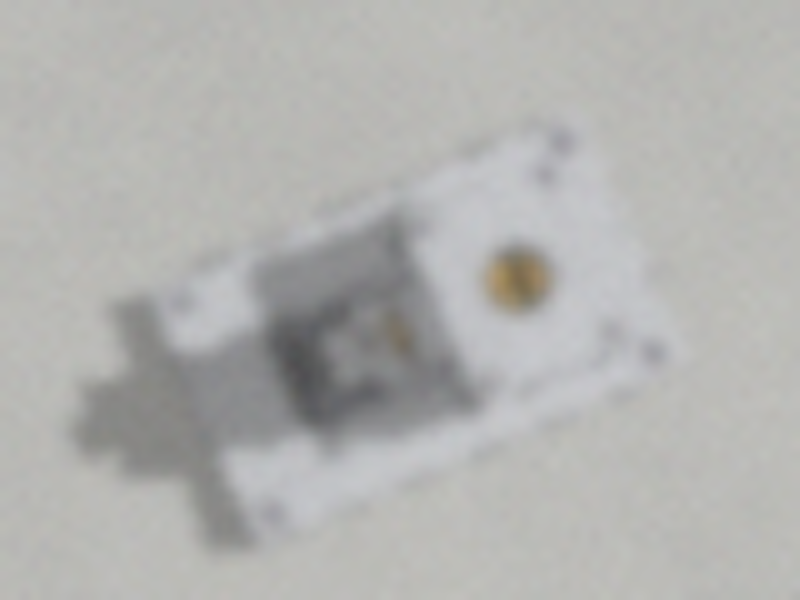

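View pics/s_st.png

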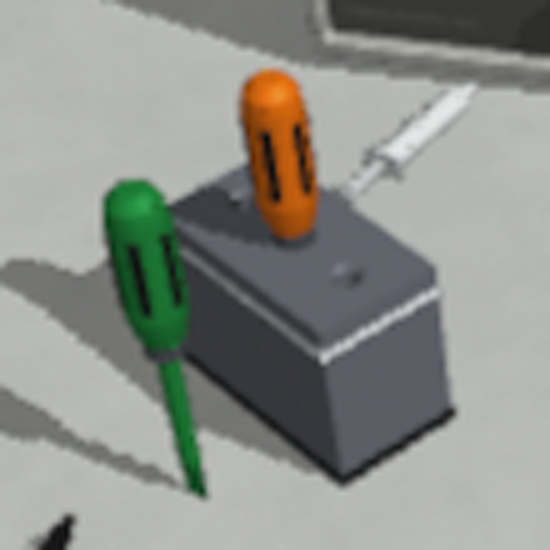

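View pics/s_ho.png

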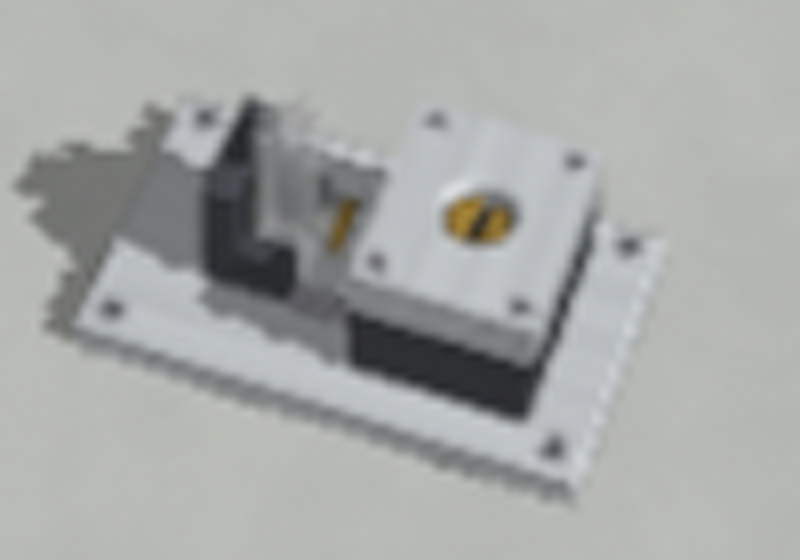

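Run:
```python
from h import *
T=lambda x,y,z:print('top',np.round(ray('top',(x/8+200,y/8+210),z),4))
S=lambda x,y,z:print('scene',np.round(ray('scene',(x/5+180,y/5+140),z),4))
print('handle top');T(335,245,.155);S(270,82,.155)
print('holes');T(250,273,.082);T(487,280,.082);S(238,197,.082);S(350,273,.082)
print('corners');T(190,175,.082);T(562,182,.082)
for p in [(170,210),(320,350),(437,280)]:S(*p,.08)
print('green top');T(385,525,.155);S(135,185,.155);S(203,495,0.0)
T=lambda x,y,z:print('top',np.round(ray('top',(x/10+345,y/10+235),z),4))
S=lambda x,y,z:print('scene',np.round(ray('scene',(x/8+295,y/8+280),z),4))
print('screw');T(518,277,.041);S(482,220,.041)
print('base corners');T(575,125,.01);T(690,355,.01);T(250,548,.01)
S(570,488,.01);S(668,235,.01);S(75,330,.01)
print('slot ends scene');S(475,242,.041);S(490,200,.041)
```

```text
handle top
top [0.5206 0.328  0.155 ]
scene [0.5227 0.3268 0.155 ]
holes
top [0.5212 0.3637 0.082 ]
top [0.5198 0.2966 0.082 ]
scene [0.5214 0.3624 0.082 ]
scene [0.5224 0.2918 0.082 ]
corners
top [0.5489 0.3816 0.082 ]
top [0.548 0.276 0.082]
scene [0.4981 0.3776 0.08  ]
scene [0.4867 0.2662 0.08  ]
scene [0.545 0.266 0.08 ]
green top
top [0.446  0.3125 0.155 ]
scene [0.4494 0.3106 0.155 ]
scene [0.4479 0.3086 0.    ]
screw
top [ 0.4864 -0.0143  0.041 ]
scene [ 0.4867 -0.0186  0.041 ]
base corners
top [ 0.5253 -0.0312  0.01  ]
top [ 0.4709 -0.0581  0.01  ]
top [0.4243 0.0457 0.01  ]
scene [ 0.4672 -0.0619  0.01  ]
scene [ 0.5301 -0.0358  0.01  ]
scene [0.4234 0.0381 0.01  ]
slot ends scene
scene [ 0.4816 -0.0212  0.041 ]
scene [ 0.4917 -0.0164  0.041 ]
```

```bash
cat >> h.py <<'E'
def rot(o):
    w,x,y,z=o['tool_rot']; return R.from_quat([x,y,z,w]).as_matrix()
def go(target,yaw=None):
    """print tool-frame shift in cm from current to world TCP target; yaw: desired world yaw of tool y (deg)"""
    o=get_obs(); M=rot(o); d=M.T@(np.array(target)-o['tcp_pos'])*100
    cur=np.degrees(np.arctan2(M[1,1],M[0,1]))
    print('t',round(o['time'],2),'tcp',np.round(o['tcp_pos'],4),'yawY',round(cur,2),'down',np.round(M[:,0],4),'shift cm',np.round(d,2))
    if yaw is not None:
        e=(yaw-cur+90)%180-90; print('turn world deg',e,'units about tool x',-e/6)
    print('F',np.round(o['wrist_force'],2),'T',np.round(o['ft_torque'],4),'gap',round(o['finger_gap'],3),'q',np.round(o['joint_pos'],2))
E
python3 - <<'E'
from h import *
import station
print([ (k,getattr(station,k)) for k in dir(station) if 'hold' in k.lower()], [k for k in dir(station) if k[0]!='_'][:60])
go([.521,.328,.30],90); go([.521,.328,.30],0)
E
```

```text
[('hold_point_z', -0.0187)] ['IKError', 'get_calibration', 'get_obs', 'grab_frame', 'hand_in', 'hold_point_z']
t 0.15 tcp [0.2159 0.5862 0.2307] yawY 69.79 down [-4.e-04 -1.e-03 -1.e+00] shift cm [ -6.92 -13.7   37.56]
turn world deg 20.213648604760266 units about tool x -3.368941434126711
F [ 0.78 -0.74 -0.82] T [-0.0315  0.0305  0.0049] gap 1.0 q [-1.24  0.33 -0.06  1.46  0.02  1.35 -0.09]
t 0.15 tcp [0.2159 0.5862 0.2307] yawY 69.79 down [-4.e-04 -1.e-03 -1.e+00] shift cm [ -6.92 -13.7   37.56]
turn world deg -69.78635139523973 units about tool x 11.631058565873289
F [ 0.78 -0.74 -0.82] T [-0.0315  0.0305  0.0049] gap 1.0 q [-1.24  0.33 -0.06  1.46  0.02  1.35 -0.09]
```

Request:
arm_command(
  deltas=[
    [0,-7,-3,8,-0.5],
    [0,-7,-6,16,-1.5],
    [0,-7,-9,24,-2.5],
    [0,-7,-12,32,-3.4],
    [0,-7,-13.7,37.5,-3.4],
    [0,-7,-13.7,37.5,-3.4],
    [0,-7,-13.7,37.5,-3.4],
    [0,-7,-13.7,37.5,-3.4],
    [0,-7,-13.7,37.5,-3.4],
    [0,-7,-13.7,37.5,-3.4],
    [0,-7,-13.7,37.5,-3.4],
    [0,-7,-13.7,37.5,-3.4],
  ],
  force=60,
)

```text
time: 1.15
tcp_pos: [0.5224, 0.3258, 0.301]
tool_rot: [0.707, 0.0, 0.707, -0.001]
wrist_force: [-1.1, 1.5, -0.9]
finger_gap: 1.002
```

Run:
```python
from h import *
go([.521,.328,.30],90)
c=get_calibration('wrist'); im=grab_frame('wrist'); cv2.imwrite('pics/w1.png',im[:,:,::-1])
K,Rm,t,_=cam('wrist',c); print('cam pos',-Rm.T@t, 'fwd',Rm[2])
print(proj('wrist',[.521,.328,.159],c),proj('wrist',[.521,.362,.082],c),proj('wrist',[.521,.294,.082],c))
```

```text
t 1.15 tcp [0.5224 0.3258 0.301 ] yawY 89.9 down [ 1.e-04 -9.e-04 -1.e+00] shift cm [ 0.1   0.22 -0.14]
turn world deg 0.09729217494947306 units about tool x -0.016215362491578844
F [-1.14  1.55 -0.86] T [ 0.0418  0.0625 -0.0313] gap 1.002 q [-0.74  0.28  0.13  1.38 -0.04  1.48  0.96]
cam pos [0.45451371 0.32766762 0.4430722 ] fwd [ 0.26834505 -0.00148737 -0.96332171]
[321.94833387 220.70221378] [359.57978154 201.19342563] [284.12373092 201.23425017]
```

View pics/w1.png

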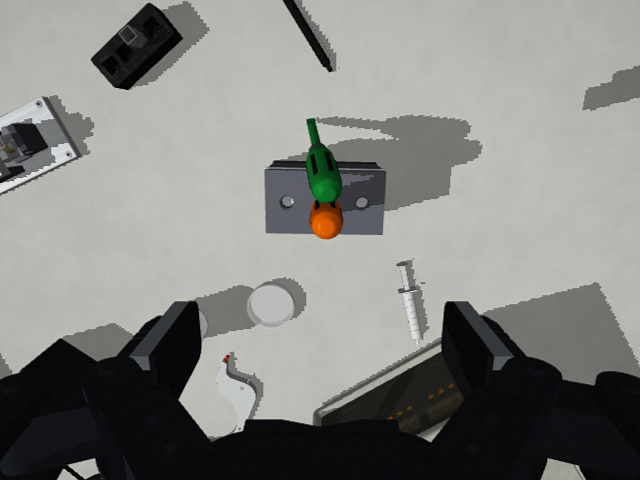

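Request:
arm_command(
  deltas=[
    [0,3,0.45,-0.1,0],
    [0,6.5,0.45,-0.1,0],
    [0,10,0.45,-0.1,0],
    [0,13,0.45,-0.1,0],
    [0,16,0.45,-0.1,0],
    [0,18.5,0.45,-0.1,0],
    [0,19.4,0.45,-0.1,0],
    [0,19.4,0.45,-0.1,0],
    [0,19.4,0.45,-0.1,0],
  ],
)

```text
time: 1.95
tcp_pos: [0.5192, 0.3339, 0.1082]
tool_rot: [0.707, -0.001, 0.707, 0.002]
wrist_force: [-0.6, 0.0, 0.5]
finger_gap: 1.0
```

Run:
```python
from h import *
go([.521,.330,.107],90)
cv2.imwrite('pics/w2.png',grab_frame('wrist')[:,:,::-1])
s=grab_frame('scene');crop(s,150,80,200,150,4,'pics/s2.png')
```

```text
t 1.95 tcp [0.5192 0.3339 0.1082] yawY 90.26 down [ 2.e-04  6.e-04 -1.e+00] shift cm [ 0.12 -0.39  0.18]
turn world deg -0.25892012803677744 units about tool x 0.04315335467279624
F [-0.56  0.01  0.49] T [-0.0441 -0.0137 -0.0162] gap 1.0 q [-0.73  0.41  0.11  1.63 -0.05  1.1   0.97]
```

View pics/w2.png

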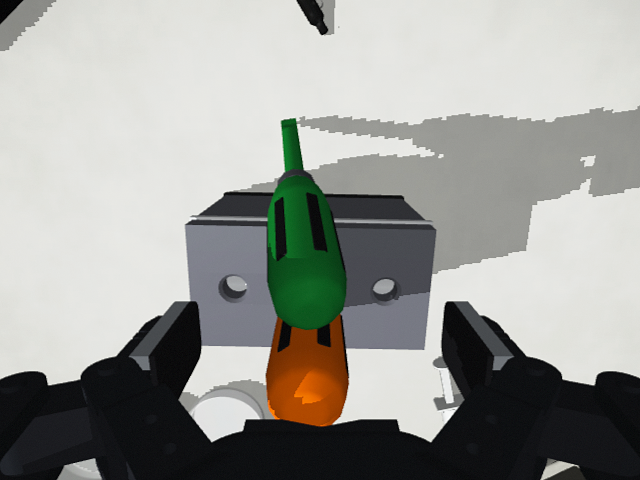

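View pics/s2.png

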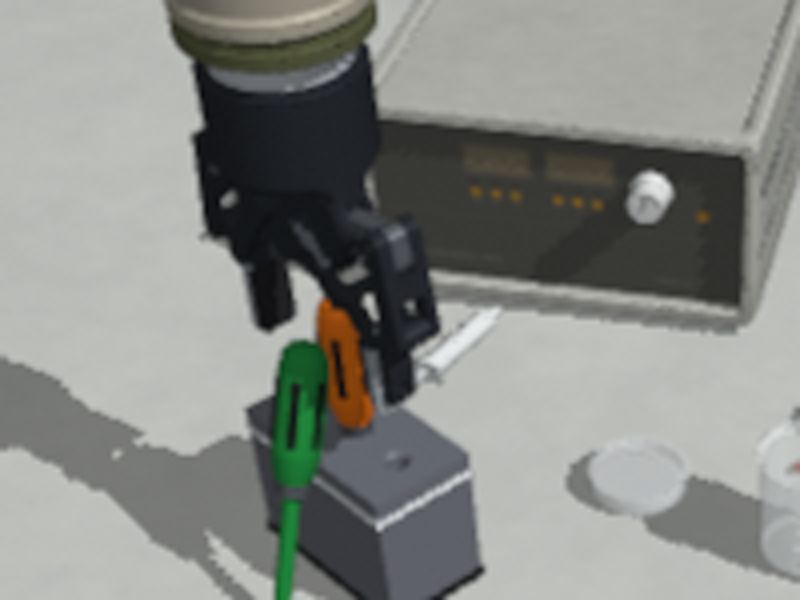

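Request:
arm_command(
  deltas=[
    [0,0.1,-0.4,0.15,0],
    [0,0.1,-0.4,0.15,0],
    [0.3,0.1,-0.4,0.15,0],
    [0.6,0.1,-0.4,0.15,0],
    [0.8,0.1,-0.4,0.15,0],
    [0.9,0.1,-0.4,0.15,0],
    [0.9,0.1,-0.4,0.15,0],
    [0.9,0.1,-0.4,0.15,0],
    [0.9,0.1,-0.4,0.15,0],
    [0.9,0.1,-0.4,0.15,0],
  ],
  force=60,
)

```text
time: 2.88
tcp_pos: [0.521, 0.3291, 0.1065]
tool_rot: [0.707, -0.001, 0.707, 0.001]
wrist_force: [-0.4, 0.2, 1.4]
finger_gap: 0.276
```

Run:
```python
from h import *
go([.521,.330,.107],90)
cv2.imwrite('pics/w3.png',grab_frame('wrist')[:,:,::-1])
```

```text
t 2.88 tcp [0.521  0.3291 0.1065] yawY 90.19 down [ 1.e-04  3.e-04 -1.e+00] shift cm [-0.05  0.09 -0.  ]
turn world deg -0.19474448264111288 units about tool x 0.032457413773518816
F [-0.39  0.21  1.42] T [ 0.0537  0.1284 -0.0318] gap 0.276 q [-0.73  0.41  0.11  1.64 -0.05  1.1   0.97]
```

View pics/w3.png

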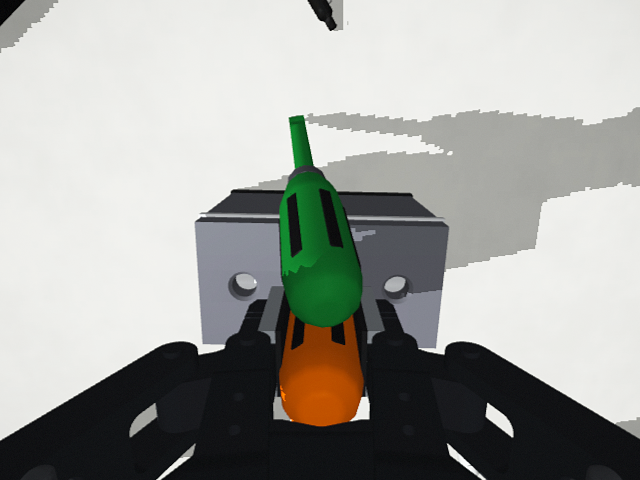

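Request:
arm_command(
  deltas=[
    [0.9,-1,0,0,0],
    [0.9,-3,0,0,0],
    [0.9,-5,0,0,0],
    [0.9,-7,0,0,0],
    [0.9,-9,0,0,0],
    [0.9,-11,0,0,0],
    [0.9,-12.5,0,0,0],
    [0.9,-13,0,0,0],
    [0.9,-13,0,0,0],
    [0.9,-13,0,0,0],
  ],
)

```text
time: 3.77
tcp_pos: [0.5208, 0.3287, 0.2357]
tool_rot: [0.707, -0.001, 0.707, 0.001]
wrist_force: [-0.1, 0.2, -1.1]
finger_gap: 0.274
```

Run:
```python
from h import *
go([.4865,-.0165,.24])
cv2.imwrite('pics/w4.png',grab_frame('wrist')[:,:,::-1])
s=grab_frame('scene');crop(s,170,70,160,120,5,'pics/s4.png')
```

```text
t 3.77 tcp [0.5208 0.3287 0.2357] yawY 90.19 down [-5.e-04 -4.e-04 -1.e+00] shift cm [ -0.41 -34.51  -3.54]
F [-0.11  0.19 -1.14] T [ 0.0008 -0.0256 -0.0468] gap 0.274 q [-0.74  0.31  0.12  1.49 -0.04  1.35  0.97]
```

View pics/w4.png

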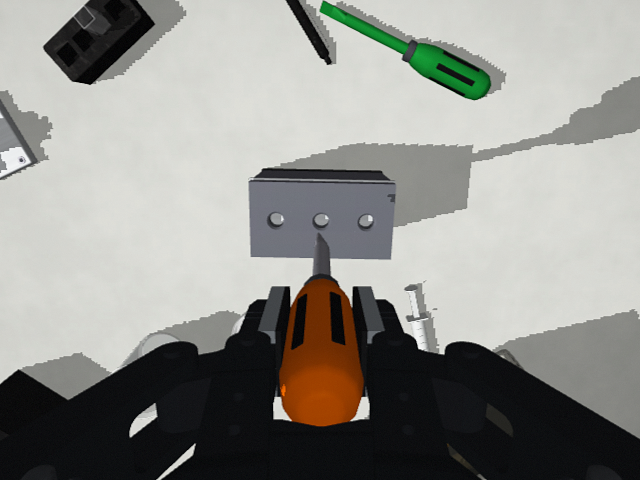

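View pics/s4.png

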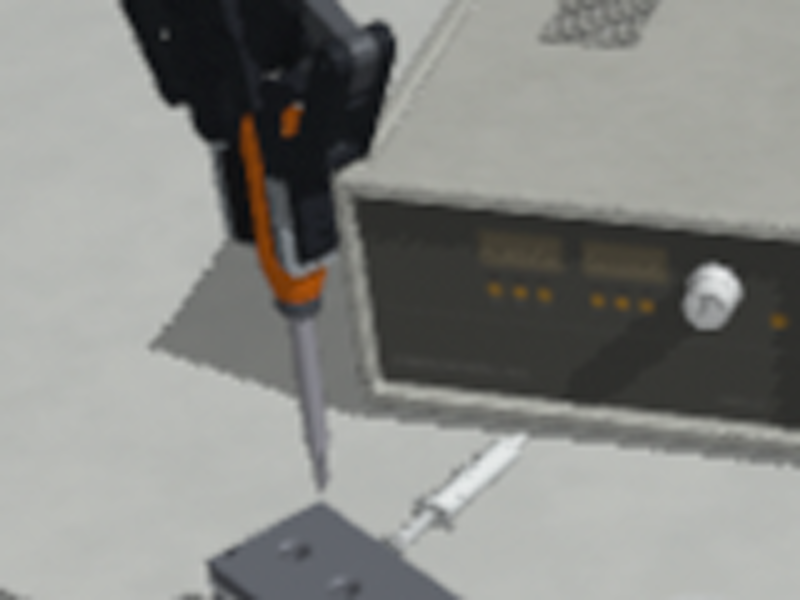

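Run:
```python
from h import *
w=cv2.imread('pics/w4.png')[:,:,::-1]; crop(w,280,220,80,60,10,'pics/w4c.png')
s=grab_frame('scene');crop(s,215,125,40,50,12,'pics/s4c.png')
print(proj('wrist',[.521,.329,.132]),proj('scene',[.521,.329,.132]))
```

```text
[319.37048156 238.08514288] [234.23338375 166.24447895]
```

View pics/w4c.png

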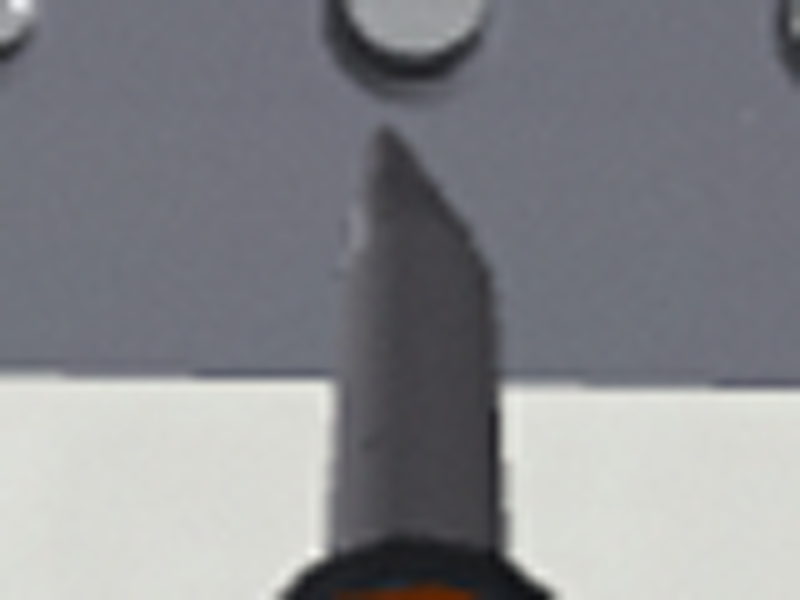

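View pics/s4c.png

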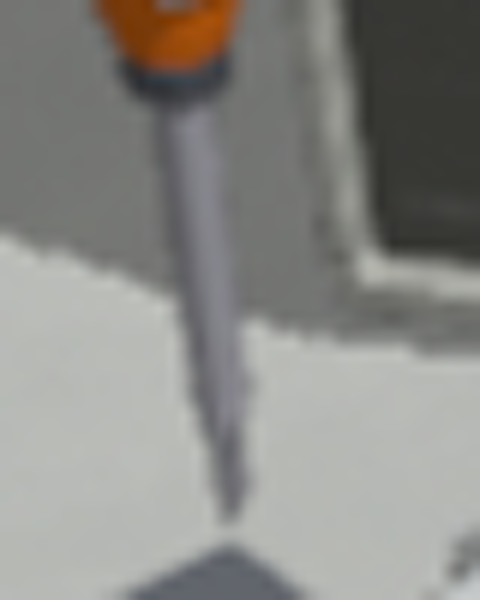

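Run:
```python
from h import *
z=.2357+.0187-.122
a=ray('wrist',(280+38.5,220+12.5),z); b=ray('wrist',(280+48.8,220+26.5),z)
print(z,a,b,np.linalg.norm(b-a),np.degrees(np.arctan2(*(b-a)[1::-1])),(a+b)/2)
```

```text
0.13240000000000002 [0.51727638 0.32844748 0.1324    ] [0.52636016 0.33495604 0.1324    ] 0.011174811597181322 35.62176834535397 [0.52181827 0.33170176 0.1324    ]
```

```bash
cat >> h.py <<'E'
def sil(n,tip,yaw,c=None,axis=(0,0,1),h=70):
    """silhouette pts (blade hull, shaft hull) for driver with tip centre, blade yaw deg"""
    ax=np.array(axis,float); ax/=np.linalg.norm(ax)
    x=np.array([np.cos(np.radians(yaw)),np.sin(np.radians(yaw)),0]); x-=ax*(x@ax); x/=np.linalg.norm(x); y=np.cross(ax,x)
    tip=np.array(tip)
    B=[tip+sx*.0045*x+sy*.001*y+zz*ax for sx in(-1,1) for sy in(-1,1) for zz in(0,.010)]
    S=[tip+.0045*(np.cos(t)*x+np.sin(t)*y)+zz*ax for t in np.linspace(0,2*np.pi,24) for zz in(.010,h/1000)]
    E=[tip+sx*.0045*x+sy*.001*y for sx,sy in((-1,-1),(-1,1),(1,1),(1,-1))]
    return [np.array([proj(n,p,c) for p in Q]) for Q in(B,S,E)]
def overlay(img,n,tip,yaw,box,s,c=None,axis=(0,0,1),h=70):
    x0,y0,w,hh=box
    im=cv2.resize(img[y0:y0+hh,x0:x0+w,::-1],None,fx=s,fy=s,interpolation=cv2.INTER_CUBIC)
    B,S,E=sil(n,tip,yaw,c,axis,h)
    for Q,col,hl in((B,(0,0,255),1),(S,(255,0,0),1),(E,(0,255,0),0)):
        q=((Q-[x0,y0]+.5)*s-.5).astype(np.float32)
        if hl:q=cv2.convexHull(q)
        cv2.polylines(im,[q.astype(np.int32).reshape(-1,1,2)],True,col,1)
    return im
E
python3 - <<'E'
from h import *
w=cv2.imread('pics/w4.png')[:,:,::-1]
c=get_calibration('wrist')
ims=[overlay(w,'wrist',(.5215,.3308,.1324),y,(295,215,50,55),7,c) for y in(35,45,55,65)]
cv2.imwrite('pics/ov.png',np.vstack([np.hstack(ims[:2]),np.hstack(ims[2:])])[:,:])
E
```

```text
(no output)
```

View pics/ov.png

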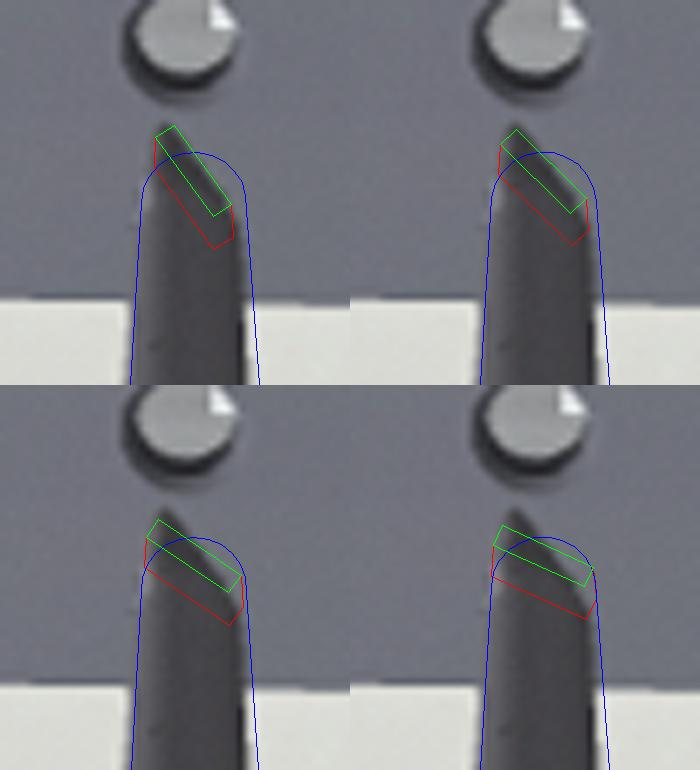

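Request:
arm_command(
  deltas=[
    [0.9,0,-3,-0.3,0],
    [0.9,0,-6.5,-0.7,0.5],
    [0.9,0,-10,-1,1],
    [0.9,0,-13.5,-1.3,1.5],
    [0.9,0,-17,-1.7,2],
    [0.9,0,-20.5,-2,2.2],
    [0.9,0,-24,-2.4,2.2],
    [0.9,0,-27.5,-2.7,2.2],
    [0.9,0,-31,-3.1,2.2],
    [0.9,0,-33.5,-3.4,2.2],
    [0.9,0,-34.5,-3.5,2.2],
    [0.9,0,-34.5,-3.5,2.2],
  ],
)

```text
time: 4.92
tcp_pos: [0.4866, -0.019, 0.2359]
tool_rot: [0.702, 0.082, 0.703, -0.082]
wrist_force: [1.0, 0.5, -1.5]
finger_gap: 0.272
```

Request:
arm_command(
  deltas=[
    [0.9,0,0,0,0],
    [0.9,0,0,0,0],
    [0.9,0,0,0,0],
  ],
)

```text
time: 5.17
tcp_pos: [0.4872, -0.0146, 0.236]
tool_rot: [0.702, 0.079, 0.703, -0.079]
wrist_force: [0.2, 0.1, -1.0]
finger_gap: 0.276
```

Run:
```python
from h import *
go([.4865,-.0165,.24])
w=grab_frame('wrist')
cv2.imwrite('pics/w5.png',w[:,:,::-1]); crop(w,250,180,140,110,5,'pics/w5c.png')
```

```text
t 5.17 tcp [ 0.4872 -0.0146  0.236 ] yawY 77.13 down [-5.e-04  1.e-04 -1.e+00] shift cm [-0.4  -0.21 -0.03]
F [ 0.17  0.05 -1.  ] T [-0.0582 -0.0004  0.0288] gap 0.276 q [-0.43  0.01  0.37  1.82 -0.    1.31  1.29]
```

View pics/w5.png

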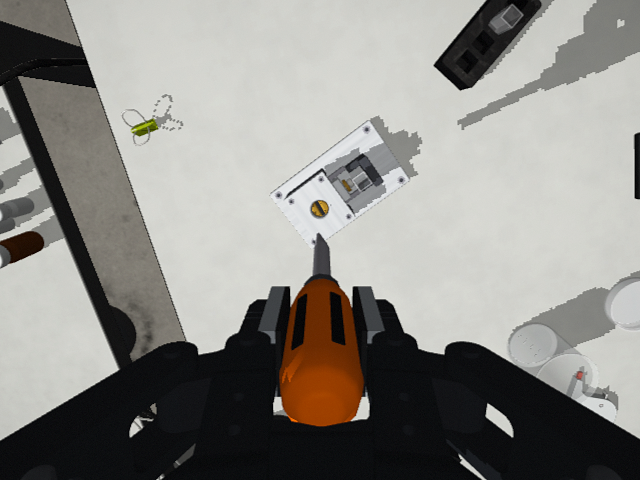

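View pics/w5c.png

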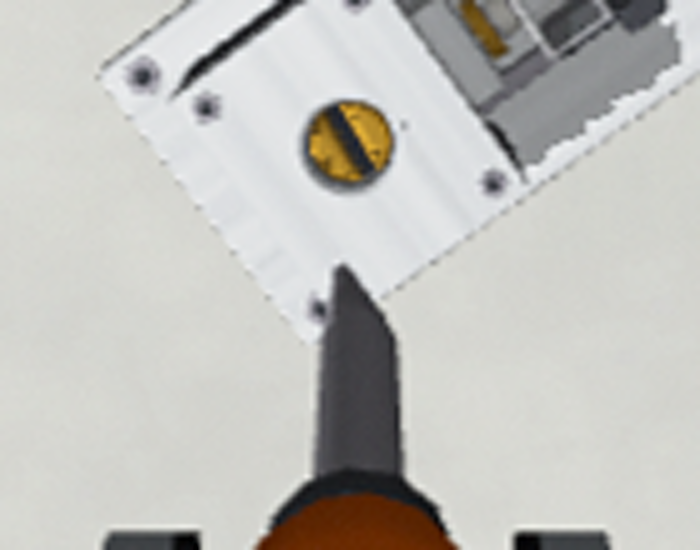

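Run:
```python
from h import *
c=get_calibration('wrist')
w=cv2.imread('pics/w5.png')[:,:,::-1]
f=lambda x,y,z:ray('wrist',(250+(x+.5)/5-.5,180+(y+.5)/5-.5),z,c)
ang=lambda d:np.degrees(np.arctan2(d[1],d[0]))
a,b=f(337,107,.041),f(368,172,.041);print('slot',ang(b-a),np.linalg.norm(b-a),(a+b)/2)
print('screw c',f(350,143,.043))
# plate screws / base edge
a,b=f(400,5,.044),f(523,178,.044); print('plate edge',ang(b-a),np.linalg.norm(b-a))
a,b=f(101,77,.01),f(310,343,.01); print('base edge',ang(b-a),np.linalg.norm(b-a))
z=.236+.0187-.122
a,b=f(342,264,z),f(392,322,z); print('blade',ang(b-a),np.linalg.norm(b-a),(a+b)/2)
ims=[overlay(w,'wrist',(.4875,-.0125,z),y,(295,220,50,60),6,c) for y in(12,17,22,27)]
ims2=[cv2.resize(w[220:280,295:345,::-1],None,fx=6,fy=6,interpolation=cv2.INTER_CUBIC)]
cv2.imwrite('pics/ov.png',np.vstack([np.hstack(ims[:2]),np.hstack(ims[2:])])[:,:])
cv2.imwrite('pics/ov2.png',cv2.resize(ims2[0],None,fx=1.6,fy=1.6))
```

```text
slot 12.271667878821631 0.012335481577585522 [ 0.48660002 -0.01382287  0.041     ]
screw c [ 0.48667554 -0.01427776  0.043     ]
plate edge 22.83073219634887 0.03580603366761592
base edge 23.873552412358297 0.06347504376060358
blade 26.92107252467776 0.009839101211784593 [ 0.48831634 -0.01211292  0.1327    ]
```

View pics/ov.png

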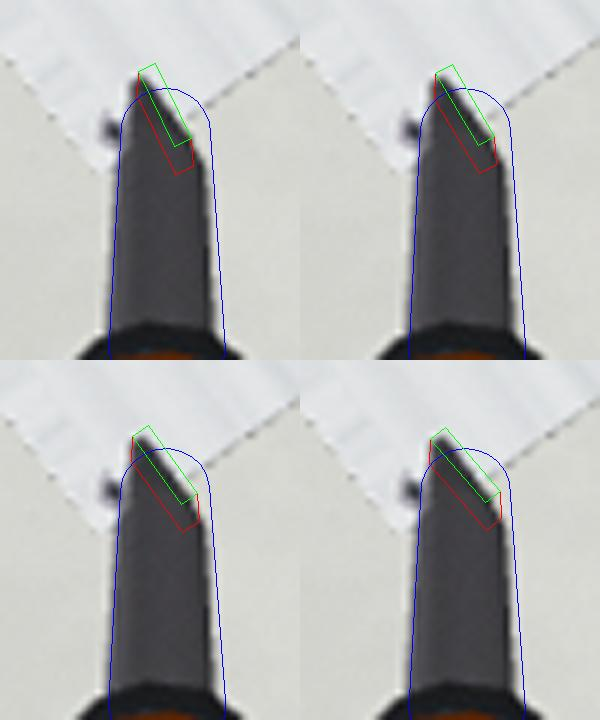

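View pics/ov2.png

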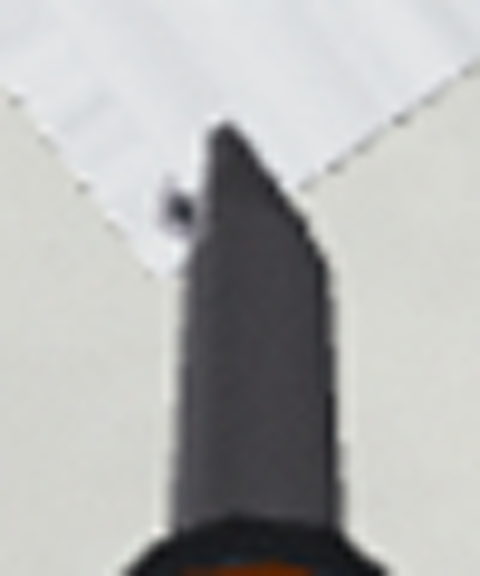

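```bash
cat >> h.py <<'E'
def fit(img,n,z,x0,y0,c,rows=(225,268),cols=(300,345),yaw0=22,thr=140,rng=18):
    g=cv2.cvtColor(np.ascontiguousarray(img),cv2.COLOR_RGB2GRAY)
    s=8; sub=g[rows[0]:rows[1],cols[0]:cols[1]]
    up=cv2.resize(sub,None,fx=s,fy=s,interpolation=cv2.INTER_CUBIC)
    m=(up<thr).astype(np.uint8); k,l,st,_=cv2.connectedComponentsWithStats(m); m=(l==1+np.argmax(st[1:,4])).astype(np.uint8)
    m[:] = cv2.morphologyEx(m,cv2.MORPH_OPEN,np.ones((9,9),np.uint8))
    best=[]
    def cost(p):
        B,S,E=sil(n,(p[0],p[1],z),p[2],c,axis=(p[3],p[4],1),h=40)
        mm=np.zeros_like(m)
        for Q in(B,S):
            q=((Q-[cols[0],rows[0]]+.5)*s-.5); 
            cv2.fillConvexPoly(mm,cv2.convexHull((q*16).astype(np.int32)),1,shift=4)
        return float((mm!=m).sum())/s/s
    from scipy.optimize import minimize
    for y in np.arange(yaw0-rng,yaw0+rng+1,6.):
        r=minimize(cost,[x0,y0,y,0,0],method='Nelder-Mead',options=dict(initial_simplex=np.array([[x0,y0,y,0,0],[x0+.002,y0,y,0,0],[x0,y0+.002,y,0,0],[x0,y0,y+5,0,0],[x0,y0,y,.02,0],[x0,y0,y,0,.02]]),maxiter=250))
        best.append((r.fun,*np.round(r.x,4)))
    best.sort(); return best,m
E
python3 - <<'E'
from h import *
c=get_calibration('wrist')
w=cv2.imread('pics/w5.png')[:,:,::-1]
b,m=fit(w,'wrist',.1327,.4882,-.0128,c)
for x in b[:4]:print(x)
cv2.imwrite('pics/m.png',m*255)
im=overlay(w,'wrist',(b[0][1],b[0][2],.1327),b[0][3],(295,220,50,60),8,c,axis=(b[0][4],b[0][5],1),h=40)
cv2.imwrite('pics/ov.png',im)
E
```

```text
(np.float64(29.96875), np.float64(0.4887), np.float64(-0.0133), np.float64(16.6483), np.float64(0.1011), np.float64(-0.0218))
(np.float64(30.5), np.float64(0.4885), np.float64(-0.0133), np.float64(15.5549), np.float64(0.1256), np.float64(-0.0263))
(np.float64(32.90625), np.float64(0.4887), np.float64(-0.0135), np.float64(14.0202), np.float64(0.0703), np.float64(-0.0078))
(np.float64(33.171875), np.float64(0.4889), np.float64(-0.0136), np.float64(13.123), np.float64(0.0677), np.float64(-0.0074))
```

View pics/ov.png

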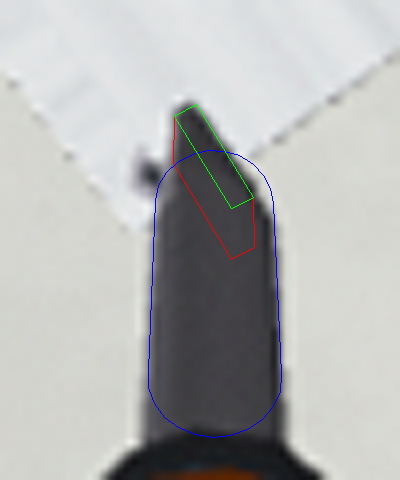

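Request:
arm_command(
  deltas=[
    [0.9,1.5,-0.17,-0.15,0.5],
    [0.9,3,-0.17,-0.15,1],
    [0.9,4.5,-0.17,-0.15,1.3],
    [0.9,6,-0.17,-0.15,1.3],
    [0.9,7.2,-0.17,-0.15,1.3],
    [0.9,7.7,-0.17,-0.15,1.3],
    [0.9,7.7,-0.17,-0.15,1.3],
    [0.9,7.7,-0.17,-0.15,1.3],
    [0.9,7.7,-0.17,-0.15,1.3],
  ],
)

```text
time: 5.97
tcp_pos: [0.4858, -0.0173, 0.1601]
tool_rot: [0.696, 0.128, 0.695, -0.127]
wrist_force: [1.7, -0.1, 0.3]
finger_gap: 0.274
```

Run:
```python
from h import *
go([.4865,-.0165,.159])
w=grab_frame('wrist')
cv2.imwrite('pics/w6.png',w[:,:,::-1]); crop(w,280,190,90,80,9,'pics/w6c.png')
s=grab_frame('scene');cv2.imwrite('pics/s6.png',s[:,:,::-1]); crop(s,300,230,90,100,7,'pics/s6c.png')
```

```text
t 5.97 tcp [ 0.4858 -0.0173  0.1601] yawY 69.21 down [ 1.1e-03  2.0e-04 -1.0e+00] shift cm [0.11 0.09 0.04]
F [ 1.65 -0.1   0.32] T [-0.0492  0.0125 -0.0131] gap 0.274 q [-0.42  0.07  0.37  1.93 -0.03  1.14  1.18]
```

View pics/w6c.png

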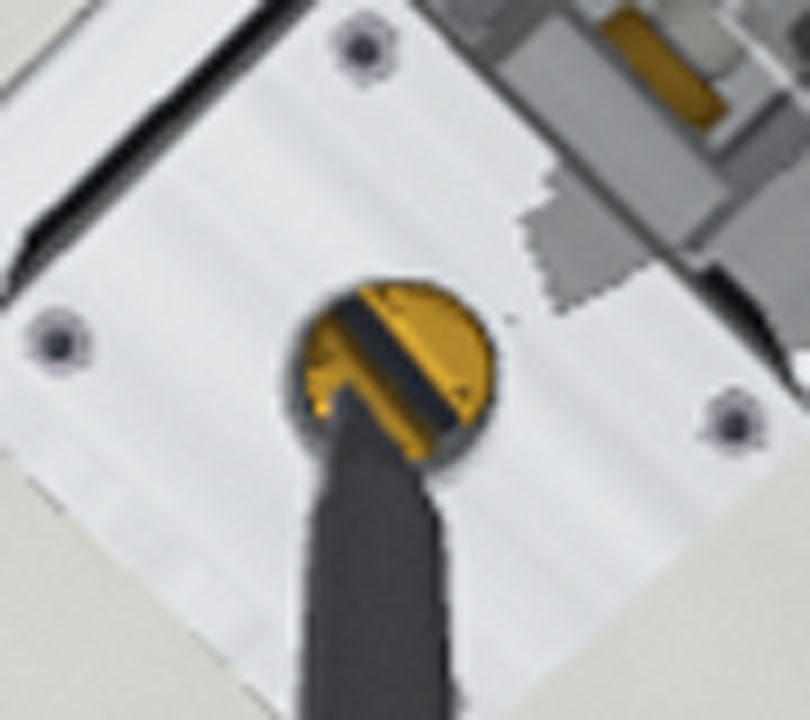

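View pics/s6c.png

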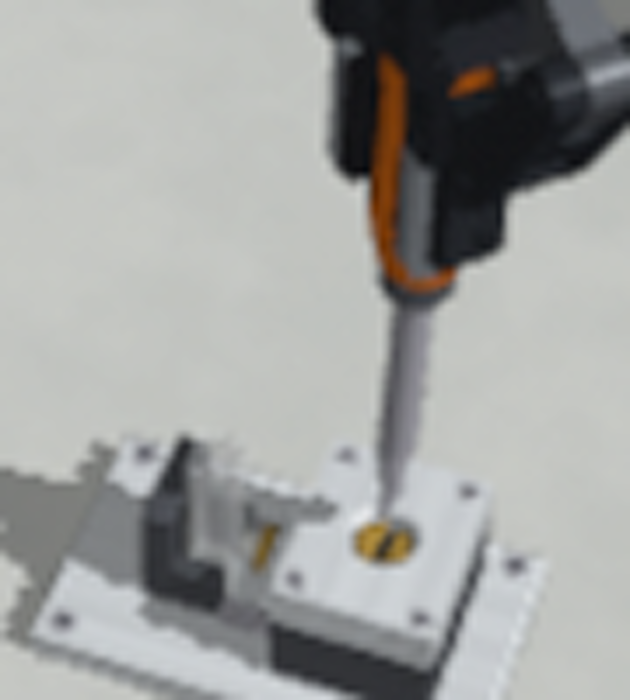

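Run:
```python
from h import *
c=get_calibration('wrist')
w=cv2.imread('pics/w6.png')[:,:,::-1]
crop(w,305,215,40,40,18,'pics/w6d.png')
f=lambda x,y,z:ray('wrist',(280+(x+.5)/9-.5,190+(y+.5)/9-.5),z,c)
ang=lambda d:np.degrees(np.arctan2(d[1],d[0]))
for p,q,z in [((355,292),(465,415),.041),((337,305),(445,432),.0365),((320,330),(425,458),.041)]:
    a,b=f(*p,z),f(*q,z);print('slot',ang(b-a),np.linalg.norm(b-a),(a+b)/2)
print('screw c',f(398,372,.041))
z=.0567
for p,q in [((345,388),(432,492)),((345,388),(440,510))]:
    a,b=f(*p,z),f(*q,z); print('blade',ang(b-a),np.linalg.norm(b-a),(a+b)/2)
```

```text
slot 20.244729097285745 0.01241309581087169 [ 0.48584863 -0.01275304  0.041     ]
slot 18.74674496804143 0.012781433535759437 [ 0.4875305  -0.01486056  0.0365    ]
slot 17.637150553670605 0.012515732794622675 [ 0.48776319 -0.01643769  0.041     ]
screw c [ 0.48682791 -0.01408858  0.041     ]
blade 18.126983557244515 0.009691019655312359 [ 0.48731595 -0.0150864   0.0567    ]
blade 16.132487451231302 0.011079829226853176 [ 0.48803269 -0.01505464  0.0567    ]
```

View pics/w6d.png

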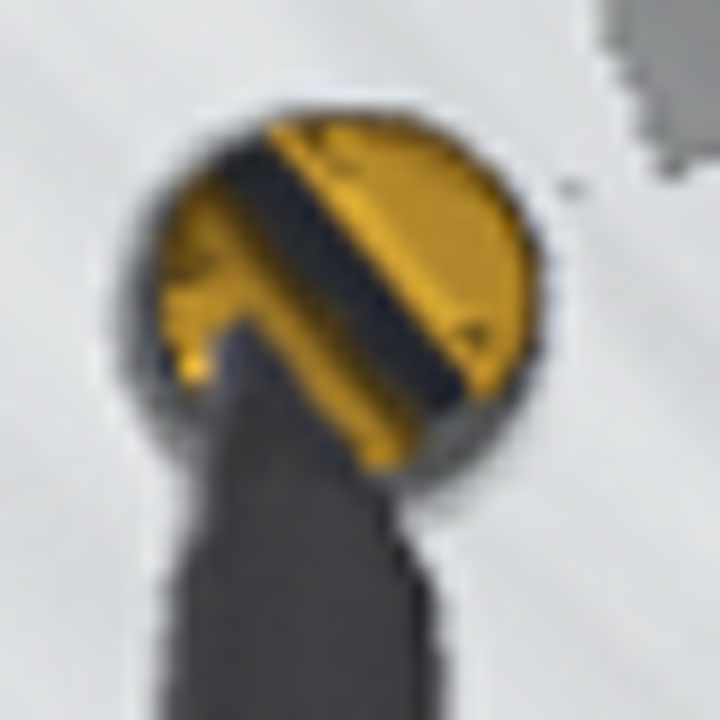

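Request:
arm_command(
  deltas=[
    [0.9,0.3,0.11,-0.13,0],
    [0.9,0.7,0.11,-0.13,0],
    [0.9,1,0.11,-0.13,0],
    [0.9,1,0.11,-0.13,0],
    [0.9,1,0.11,-0.13,0],
    [0.9,1,0.11,-0.13,0],
  ],
)

```text
time: 6.57
tcp_pos: [0.4845, -0.0161, 0.1493]
tool_rot: [0.695, 0.128, 0.695, -0.128]
wrist_force: [-0.6, 0.3, -0.4]
finger_gap: 0.275
```

Run:
```python
from h import *
go([.4865,-.0165,.159])
c=get_calibration('wrist')
w=grab_frame('wrist')
cv2.imwrite('pics/w7.png',w[:,:,::-1]); crop(w,300,205,45,45,16,'pics/w7c.png')
```

```text
t 6.57 tcp [ 0.4845 -0.0161  0.1493] yawY 69.19 down [-1.e-04  0.e+00 -1.e+00] shift cm [-0.97  0.03  0.2 ]
F [-0.57  0.32 -0.44] T [ 0.0478  0.0285 -0.0309] gap 0.275 q [-0.42  0.08  0.37  1.95 -0.03  1.12  1.18]
```

View pics/w7c.png

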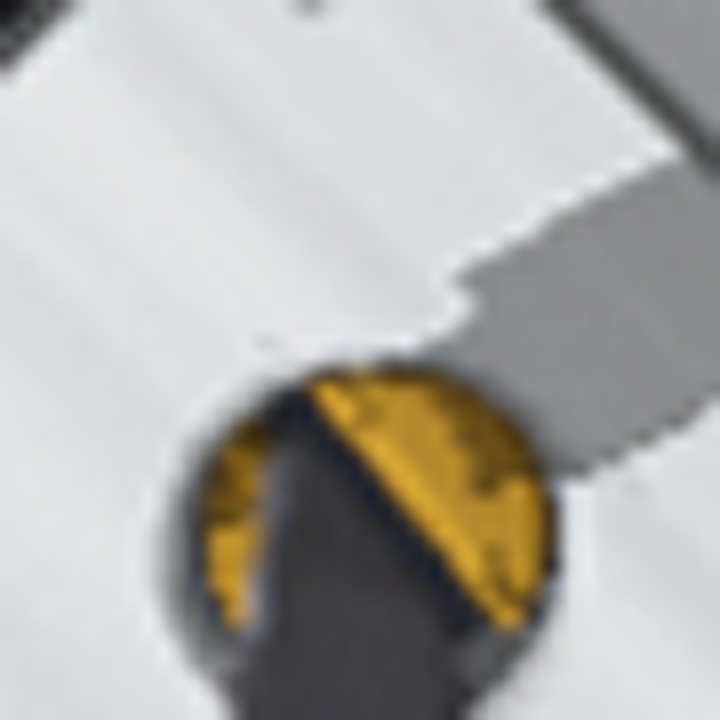

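Run:
```python
from h import *
c=get_calibration('wrist')
w=cv2.imread('pics/w7.png')[:,:,::-1]
f=lambda x,y,z:ray('wrist',(300+(x+.5)/16-.5,205+(y+.5)/16-.5),z,c)
n=np.array([-.31,.95,0]);t=np.array([.95,.31,0])
z=.1493+.0187-.122;print(z)
for zz in(z-.002,z,z+.002):
  print('blade',[ (round(1000*f(*p,zz)@n,2),round(1000*f(*p,zz)@t,2)) for p in[(300,430),(380,530),(450,605)]])
print('chamf',[ (round(1000*f(*p,.041)@n,2),round(1000*f(*p,.041)@t,2)) for p in[(310,385),(410,515),(500,625)]])
print('head L,R,top',[ (round(1000*f(*p,.041)@n,2),round(1000*f(*p,.041)@t,2)) for p in[(205,530),(552,520),(380,368)]])
print('hole L,R (z44)',[ (round(1000*f(*p,.044)@n,2),round(1000*f(*p,.044)@t,2)) for p in[(168,560),(552,520)]])
crop(w,305,220,34,34,22,'pics/w7d.png')
```

```text
0.045999999999999985
blade [(np.float64(-163.39), np.float64(452.45)), (np.float64(-163.5), np.float64(457.61)), (np.float64(-163.27), np.float64(461.76))]
blade [(np.float64(-163.05), np.float64(452.05)), (np.float64(-163.16), np.float64(457.17)), (np.float64(-162.93), np.float64(461.28))]
blade [(np.float64(-162.71), np.float64(451.65)), (np.float64(-162.82), np.float64(456.73)), (np.float64(-162.59), np.float64(460.81))]
chamf [(np.float64(-162.43), np.float64(451.85)), (np.float64(-162.69), np.float64(458.54)), (np.float64(-162.73), np.float64(464.38))]
head L,R,top [(np.float64(-169.47), np.float64(453.88)), (np.float64(-158.39), np.float64(462.26)), (np.float64(-159.83), np.float64(453.06))]
hole L,R (z44) [(np.float64(-170.81), np.float64(453.31)), (np.float64(-157.95), np.float64(461.55))]
```

View pics/w7d.png

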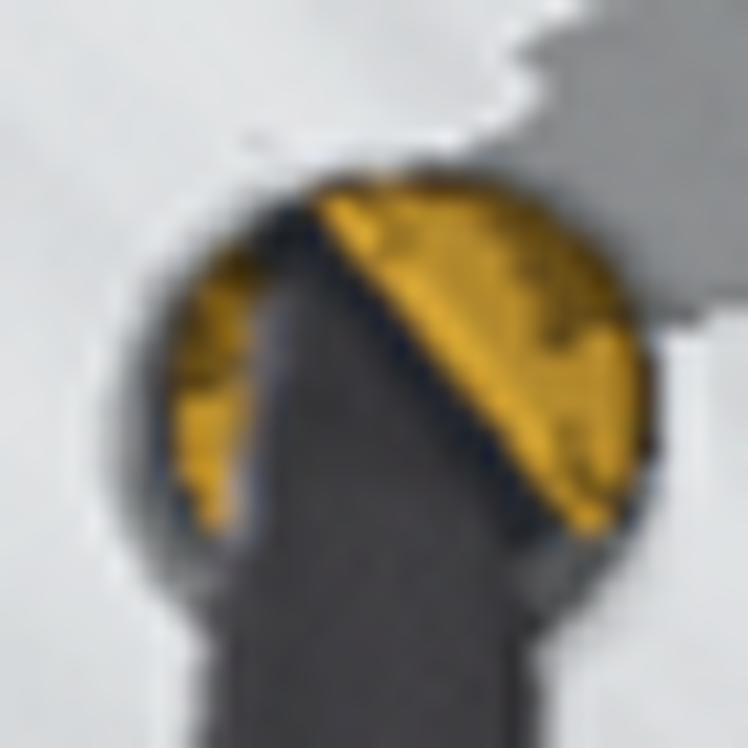

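Request:
arm_command(
  deltas=[
    [0.9,0,0.05,0.06,0],
    [0.9,0.15,0.05,0.06,0],
    [0.9,0.3,0.05,0.06,0],
    [0.9,0.45,0.05,0.06,0],
    [0.9,0.5,0.05,0.06,0],
    [0.9,0.5,0.05,0.06,0],
  ],
)

```text
time: 7.12
tcp_pos: [0.4851, -0.0158, 0.144]
tool_rot: [0.695, 0.128, 0.696, -0.128]
wrist_force: [0.2, -0.1, -1.6]
finger_gap: 0.275
```

Request:
arm_command(
  deltas=[
    [0.9,0.1,0,0,0],
    [0.9,0.15,0,0,0],
    [0.9,0.15,0,0,0],
  ],
)

```text
time: 7.37
tcp_pos: [0.4852, -0.0158, 0.1427]
tool_rot: [0.695, 0.128, 0.696, -0.128]
wrist_force: [-0.6, 0.7, -1.1]
finger_gap: 0.273
```

Run:
```python
from h import *
go([.4865,-.0165,.159])
w=grab_frame('wrist')
cv2.imwrite('pics/w8.png',w[:,:,::-1]); crop(w,300,200,45,45,16,'pics/w8c.png')
```

```text
t 7.37 tcp [ 0.4852 -0.0158  0.1427] yawY 69.19 down [-1.e-04  1.e-04 -1.e+00] shift cm [-1.63 -0.02  0.15]
F [-0.57  0.68 -1.14] T [0.0065 0.0225 0.0066] gap 0.273 q [-0.42  0.09  0.37  1.95 -0.04  1.11  1.18]
```

View pics/w8c.png

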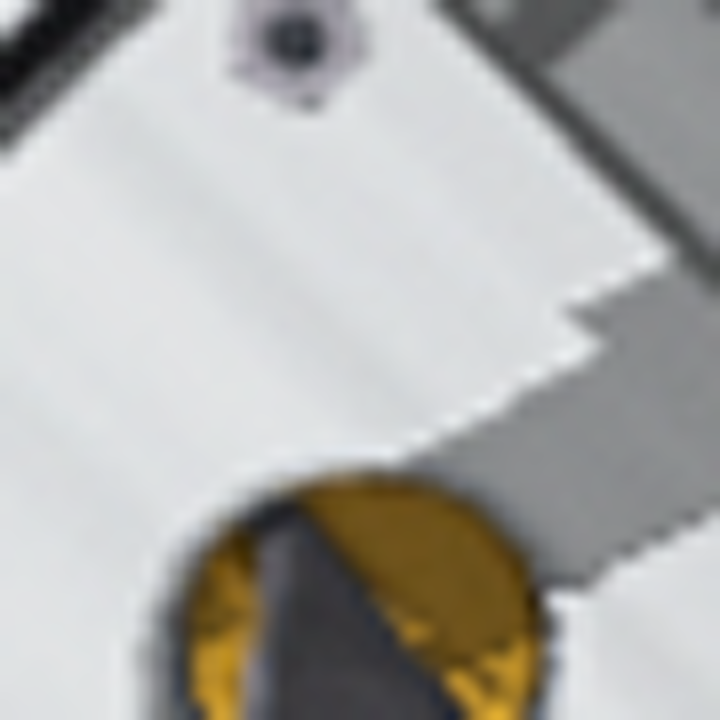

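Request:
arm_command(
  deltas=[
    [0.9,0.05,0,0,0],
    [0.9,0.1,0,0,0],
    [0.9,0.15,0,0,0],
    [0.9,0.15,0,0,0],
  ],
)

```text
time: 7.75
tcp_pos: [0.4852, -0.0158, 0.1412]
tool_rot: [0.695, 0.128, 0.696, -0.128]
wrist_force: [-0.3, 0.1, -0.4]
finger_gap: 0.276
```

Run:
```python
from h import *
go([.4865,-.0165,.159])
w=grab_frame('wrist')
cv2.imwrite('pics/w9.png',w[:,:,::-1]); crop(w,300,210,45,45,16,'pics/w9c.png')
```

```text
t 7.75 tcp [ 0.4852 -0.0158  0.1412] yawY 69.19 down [-1.e-04  0.e+00 -1.e+00] shift cm [-1.78 -0.02  0.15]
F [-0.34  0.06 -0.35] T [-0.0194  0.0326 -0.0074] gap 0.276 q [-0.41  0.09  0.37  1.95 -0.04  1.1   1.18]
```

View pics/w9c.png

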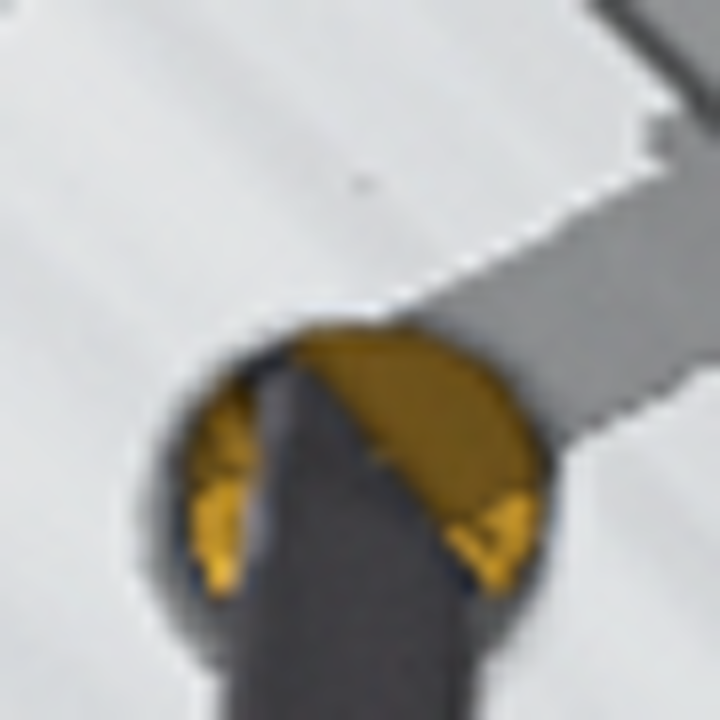

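Request:
arm_command(
  deltas=[
    [0.9,0.04,0,0,0],
    [0.9,0.08,0,0,0],
    [0.9,0.08,0,0,0],
    [0.9,0.08,0,0,0],
  ],
)

```text
time: 8.13
tcp_pos: [0.4852, -0.0158, 0.1405]
tool_rot: [0.695, 0.128, 0.695, -0.128]
wrist_force: [-0.2, 0.0, -1.5]
finger_gap: 0.275
```

Run:
```python
from h import *
go([.4865,-.0165,.159])
```

```text
t 8.13 tcp [ 0.4852 -0.0158  0.1405] yawY 69.19 down [-0.e+00  1.e-04 -1.e+00] shift cm [-1.85 -0.02  0.15]
F [-0.16  0.03 -1.53] T [ 0.0024 -0.007  -0.0291] gap 0.275 q [-0.41  0.09  0.37  1.95 -0.04  1.1   1.18]
```

Request:
arm_command(
  deltas=[
    [0.9,0.04,0,0,0],
    [0.9,0.07,0,0,0],
    [0.9,0.07,0,0,0],
    [0.9,0.07,0,0,0],
  ],
)

```text
time: 8.47
tcp_pos: [0.4852, -0.0158, 0.1398]
tool_rot: [0.695, 0.128, 0.695, -0.128]
wrist_force: [-0.1, -0.5, -1.1]
finger_gap: 0.278
```

Request:
arm_command(
  deltas=[
    [0.9,0.05,0,0,0],
    [0.9,0.05,0,0,0],
    [0.9,0.05,0,0,0],
  ],
)

```text
time: 8.72
tcp_pos: [0.4852, -0.0158, 0.1393]
tool_rot: [0.695, 0.128, 0.695, -0.128]
wrist_force: [0.3, -0.1, -0.3]
finger_gap: 0.269
```

Request:
arm_command(
  deltas=[
    [0.9,0.05,0,0,0],
    [0.9,0.05,0,0,0],
    [0.9,0.05,0,0,0],
  ],
)

```text
time: 8.97
tcp_pos: [0.4852, -0.0158, 0.1388]
tool_rot: [0.696, 0.128, 0.695, -0.128]
wrist_force: [0.7, 0.8, -0.8]
finger_gap: 0.272
```

Run:
```python
from h import *
go([.4865,-.0165,.159])
w=grab_frame('wrist')
cv2.imwrite('pics/w10.png',w[:,:,::-1]); crop(w,290,200,70,60,11,'pics/w10c.png')
s=grab_frame('scene');crop(s,300,230,90,100,6,'pics/s10c.png')
```

```text
t 8.97 tcp [ 0.4852 -0.0158  0.1388] yawY 69.19 down [ 1.e-04  1.e-04 -1.e+00] shift cm [-2.02 -0.02  0.15]
F [ 0.66  0.77 -0.78] T [ 0.0119 -0.0542  0.016 ] gap 0.272 q [-0.41  0.1   0.37  1.96 -0.04  1.1   1.18]
```

View pics/w10c.png

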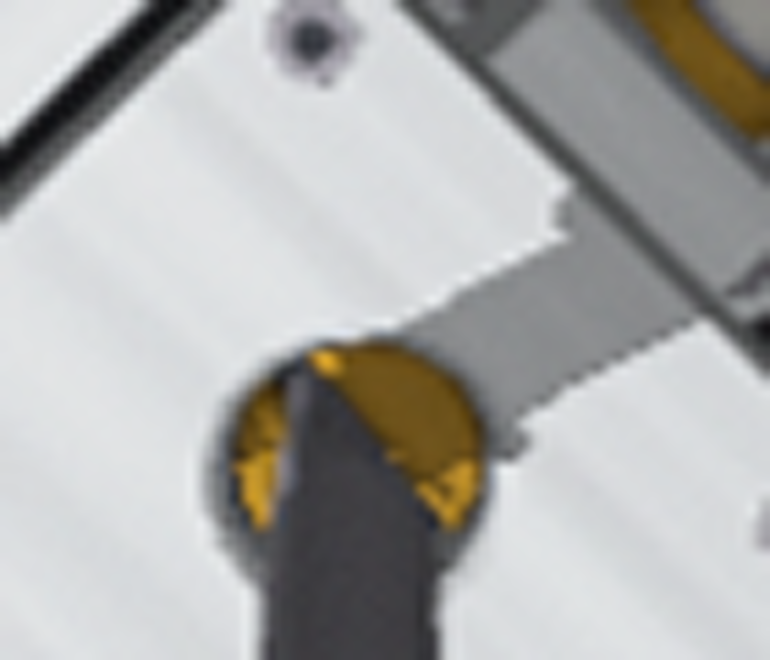

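View pics/s10c.png

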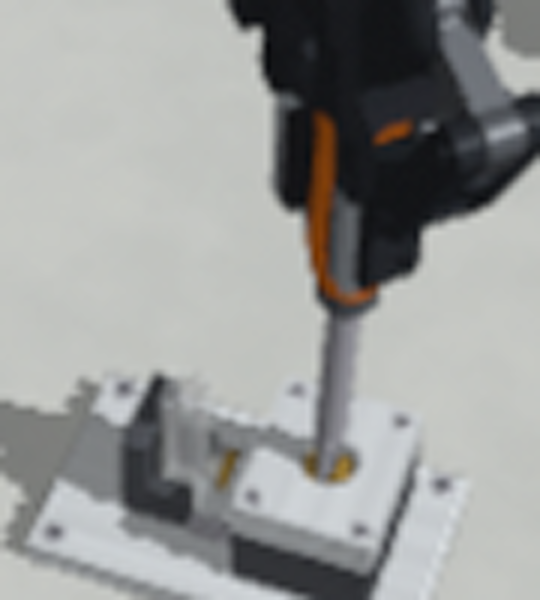

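Request:
arm_command(
  deltas=[
    [0.9,-0.06,0,0,0],
    [0.9,-0.06,0,0,0],
  ],
)

```text
time: 9.23
tcp_pos: [0.4852, -0.0158, 0.1395]
tool_rot: [0.696, 0.128, 0.695, -0.128]
wrist_force: [0.2, -0.0, -0.4]
finger_gap: 0.273
```

```bash
cat >> h.py <<'E'
def avg(n=10):
    A=[]
    for i in range(n):
        o=get_obs(); A.append(np.r_[o['wrist_force'],o['ft_torque'],o['joint_efforts'][6]])
        if i<n-1: grab_frame('wrist')
    A=np.array(A); o=get_obs(); M=rot(o)
    print('t',round(o['time'],2),'F',np.round(A.mean(0)[:3],2),'T',np.round(A.mean(0)[3:6],4),'j7',round(A[:,6].mean(),4),'se',np.round(A.std(0)/np.sqrt(n),3),'tcp',np.round(o['tcp_pos'],4),'yaw',round(np.degrees(np.arctan2(M[1,1],M[0,1])),2))
E
python3 - <<'E'
from h import *
avg(12)
E
```

```text
t 9.78 F [-0.04 -0.19 -1.13] T [-0.0167  0.008  -0.0037] j7 -0.0009 se [0.104 0.11  0.157 0.011 0.005 0.006 0.   ] tcp [ 0.4852 -0.0158  0.1394] yaw 69.19
```

Request:
arm_command(
  deltas=[
    [0.9,0,0,0,0.4],
    [0.9,0,0,0,0.8],
    [0.9,0,0,0,1.2],
    [0.9,0,0,0,1.6],
    [0.9,0,0,0,2],
    [0.9,0,0,0,2],
  ],
)

```text
time: 10.28
tcp_pos: [0.4852, -0.0158, 0.1394]
tool_rot: [0.678, 0.2, 0.678, -0.2]
wrist_force: [0.0, -0.6, -1.7]
finger_gap: 0.275
```

Run:
```python
from h import *
avg(8)
w=grab_frame('wrist')
cv2.imwrite('pics/w11.png',w[:,:,::-1]); crop(w,290,180,80,70,10,'pics/w11c.png')
```

```text
t 10.63 F [-0.18 -0.64 -1.13] T [-0.1538  0.039   0.0475] j7 -0.2555 se [0.163 0.133 0.192 0.008 0.009 0.003 0.122] tcp [ 0.4852 -0.0158  0.1394] yaw 57.22
```

View pics/w11c.png

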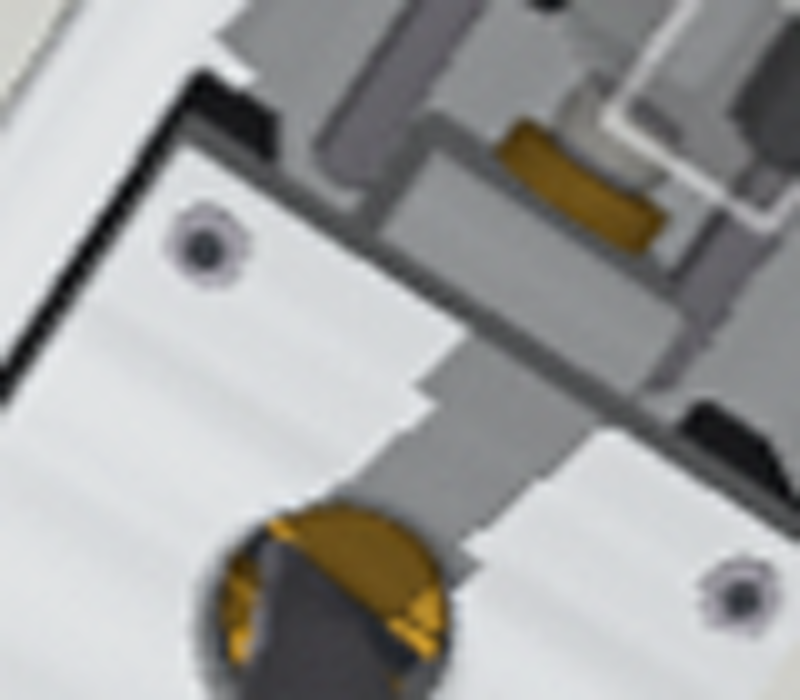

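Request:
arm_command(
  deltas=[
    [0.9,0,0,0,0.4],
    [0.9,0,0,0,0.8],
    [0.9,0,0,0,1.0],
    [0.9,0,0,0,1.0],
  ],
)

```text
time: 11.02
tcp_pos: [0.4852, -0.0158, 0.1394]
tool_rot: [0.667, 0.235, 0.667, -0.235]
wrist_force: [-0.7, -0.3, -0.0]
finger_gap: 0.271
```

Run:
```python
from h import *
avg(8)
w=grab_frame('wrist')
cv2.imwrite('pics/w12.png',w[:,:,::-1]); crop(w,290,180,80,70,10,'pics/w12c.png')
```

```text
t 11.37 F [-0.27 -0.28 -0.86] T [-0.1771  0.1246  0.0515] j7 -0.1918 se [0.109 0.149 0.204 0.007 0.009 0.008 0.077] tcp [ 0.4852 -0.0158  0.1394] yaw 51.21
```

View pics/w12c.png

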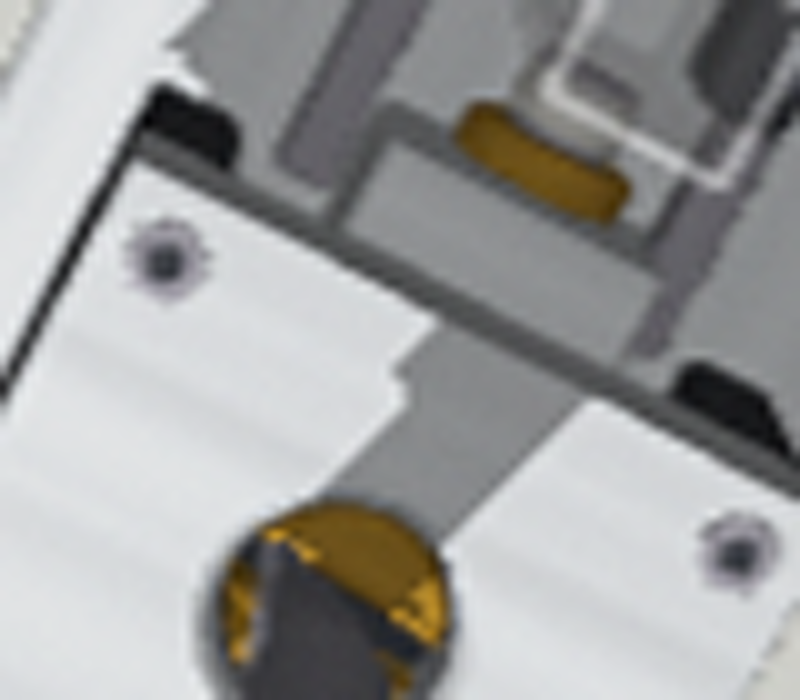

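Run:
```python
from h import *
w=cv2.imread('pics/w12.png')[:,:,::-1]
crop(w,300,222,44,40,18,'pics/w12d.png')
w=cv2.imread('pics/w10.png')[:,:,::-1]
crop(w,300,222,44,40,18,'pics/w10d.png')
```

```text
(no output)
```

View pics/w12d.png

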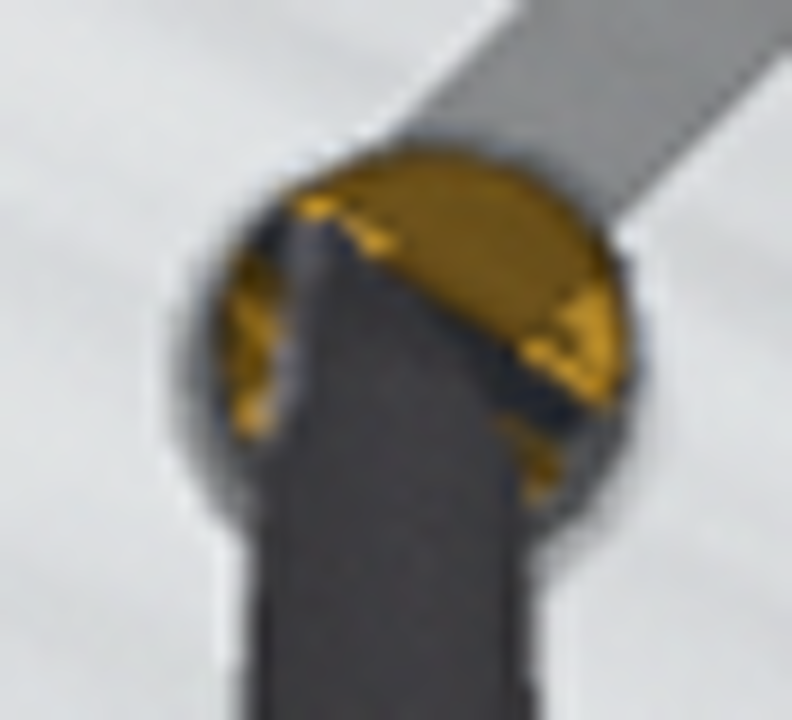

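View pics/w10d.png

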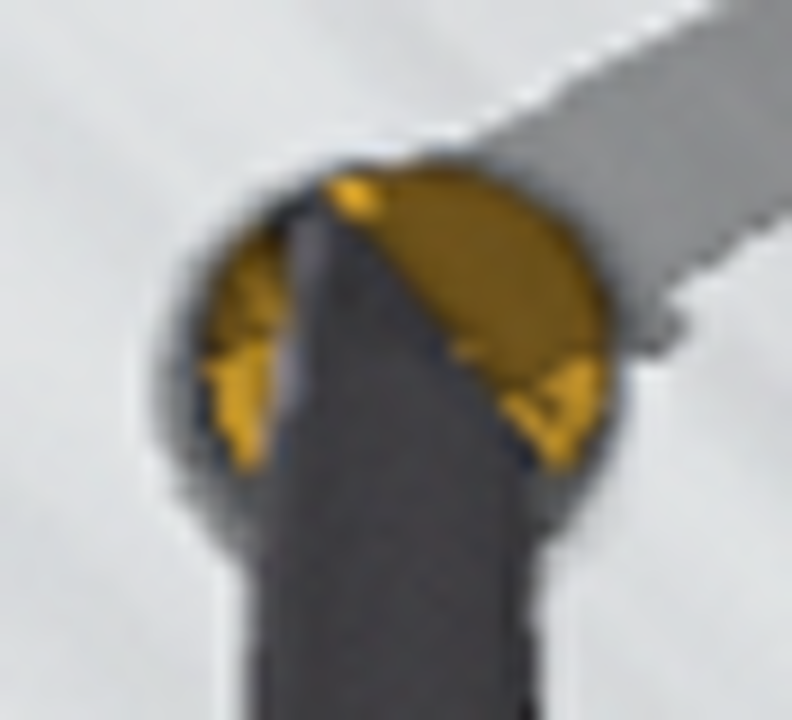

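Request:
arm_command(
  deltas=[
    [0.9,0,0,0,0.3],
    [0.9,0,0,0,0.6],
    [0.9,0,0,0,0.9],
    [0.9,0,0,0,0.9],
  ],
)

```text
time: 11.75
tcp_pos: [0.4852, -0.0157, 0.1394]
tool_rot: [0.655, 0.267, 0.655, -0.266]
wrist_force: [-1.3, 0.4, -1.4]
finger_gap: 0.275
```

Run:
```python
from h import *
avg(8)
w=grab_frame('wrist')
cv2.imwrite('pics/w13.png',w[:,:,::-1]); crop(w,300,222,44,40,18,'pics/w13d.png')
```

```text
t 12.1 F [-0.66 -0.16 -1.09] T [-0.091   0.0929  0.0982] j7 -0.25 se [0.216 0.183 0.154 0.02  0.008 0.016 0.092] tcp [ 0.4852 -0.0157  0.1394] yaw 45.81
```

View pics/w13d.png

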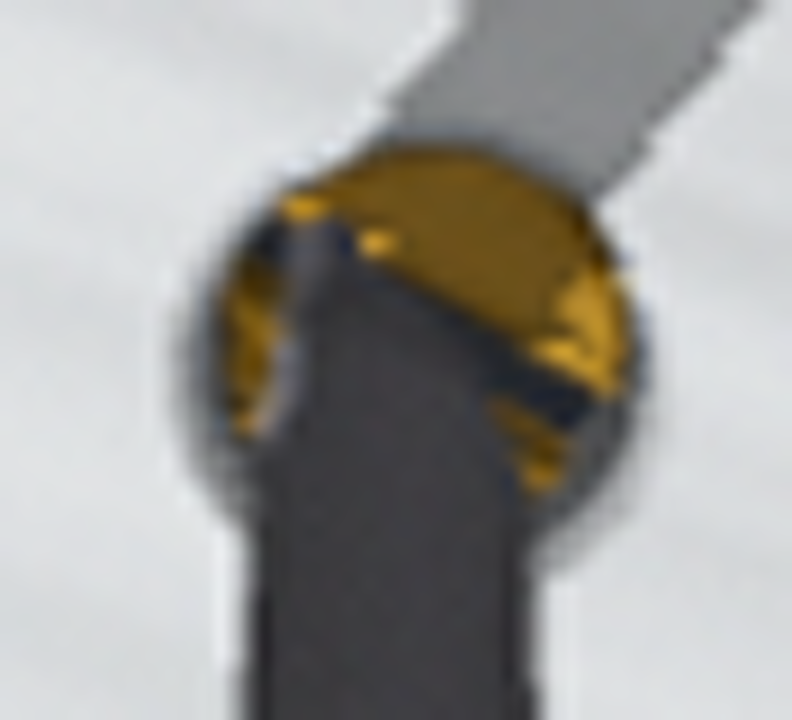

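Request:
arm_command(
  deltas=[
    [0.9,0,0,0,0.3],
    [0.9,0,0,0,0.6],
    [0.9,0,0,0,1],
    [0.9,0,0,0,1],
  ],
)

```text
time: 12.48
tcp_pos: [0.4852, -0.0157, 0.1394]
tool_rot: [0.64, 0.301, 0.64, -0.3]
wrist_force: [-1.0, 0.6, -0.7]
finger_gap: 0.276
```

Run:
```python
from h import *
avg(8)
w=grab_frame('wrist')
cv2.imwrite('pics/w14.png',w[:,:,::-1]); crop(w,280,160,88,90,9,'pics/w14d.png')
```

```text
t 12.83 F [-0.1   0.24 -0.84] T [0.1076 0.042  0.0745] j7 -0.2978 se [0.182 0.189 0.241 0.018 0.01  0.009 0.115] tcp [ 0.4852 -0.0157  0.1394] yaw 39.82
```

View pics/w14d.png

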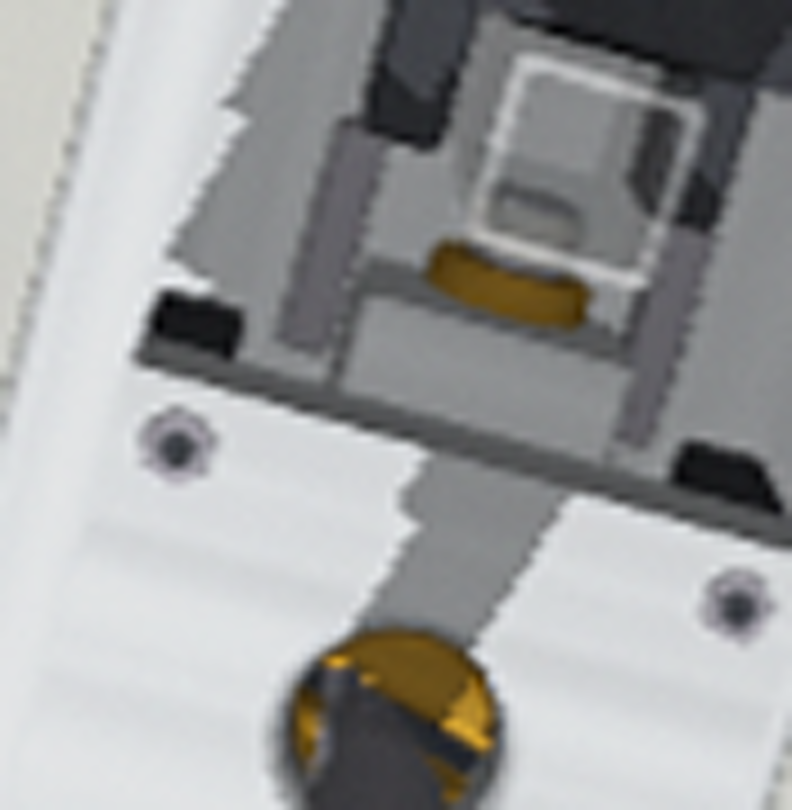

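Run:
```python
from h import *
a=cv2.imread('pics/w10.png')[215:435,260:385];b=cv2.imread('pics/w14.png')[215:435,260:385]
cv2.imwrite('pics/cmp.png',cv2.resize(np.hstack([a,b]),None,fx=3,fy=2.7,interpolation=cv2.INTER_CUBIC))
```

```text
(no output)
```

View pics/cmp.png

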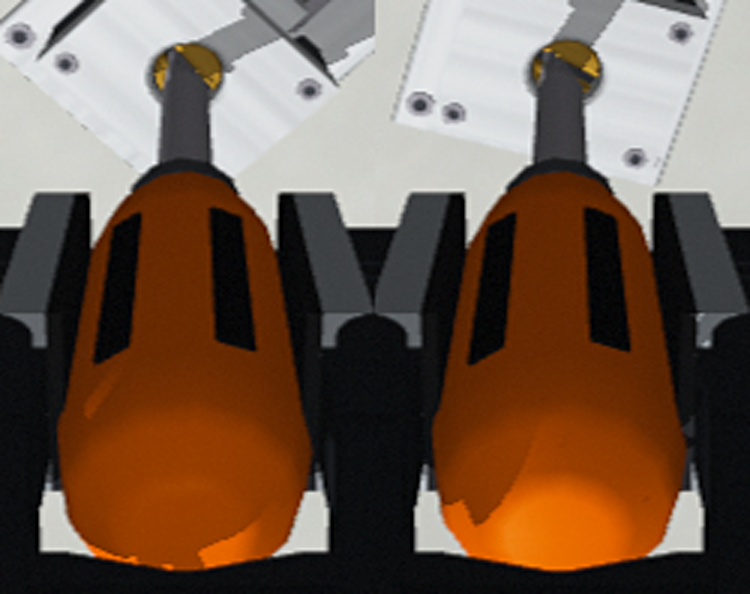

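Request:
arm_command(
  deltas=[
    [0.9,0,0,0,0.4],
    [0.9,0,0,0,0.8],
    [0.9,0,0,0,1.2],
    [0.9,0,0,0,1.6],
    [0.9,0,0,0,1.9],
    [0.9,0,0,0,2],
  ],
)

```text
time: 13.38
tcp_pos: [0.4853, -0.0155, 0.1394]
tool_rot: [0.605, 0.366, 0.605, -0.366]
wrist_force: [-0.8, 0.7, -1.0]
finger_gap: 0.275
```

Run:
```python
from h import *
avg(16)
w=grab_frame('wrist')
cv2.imwrite('pics/w15.png',w[:,:,::-1]); crop(w,280,160,88,90,9,'pics/w15d.png')
```

```text
t 14.13 F [ 0.17  1.08 -1.58] T [ 0.4792 -0.1263  0.0943] j7 -0.1397 se [0.144 0.072 0.166 0.019 0.012 0.007 0.027] tcp [ 0.4853 -0.0157  0.1394] yaw 27.79
```

View pics/w15d.png

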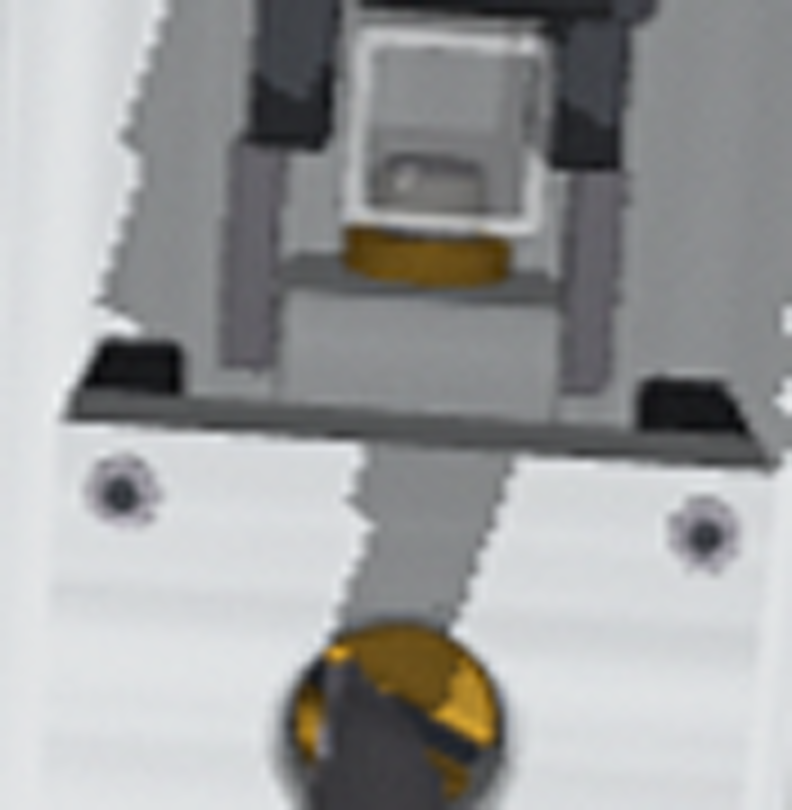

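Request:
arm_command(
  deltas=[
    [0.9,0,0,0,0.4],
    [0.9,0,0,0,0.8],
    [0.9,0,0,0,1.2],
    [0.9,0,0,0,1.5],
    [0.9,0,0,0,1.5],
  ],
)

```text
time: 14.6
tcp_pos: [0.4853, -0.0157, 0.1394]
tool_rot: [0.575, 0.412, 0.575, -0.412]
wrist_force: [0.6, 2.2, -1.7]
finger_gap: 0.271
```

Run:
```python
from h import *
avg(16)
w=grab_frame('wrist')
cv2.imwrite('pics/w16.png',w[:,:,::-1]); crop(w,280,160,88,90,9,'pics/w16d.png')
```

```text
t 15.35 F [ 1.36  2.34 -1.74] T [ 0.7263 -0.4638  0.0958] j7 -0.1825 se [0.131 0.114 0.159 0.013 0.02  0.007 0.054] tcp [ 0.4853 -0.0157  0.1394] yaw 18.79
```

View pics/w16d.png

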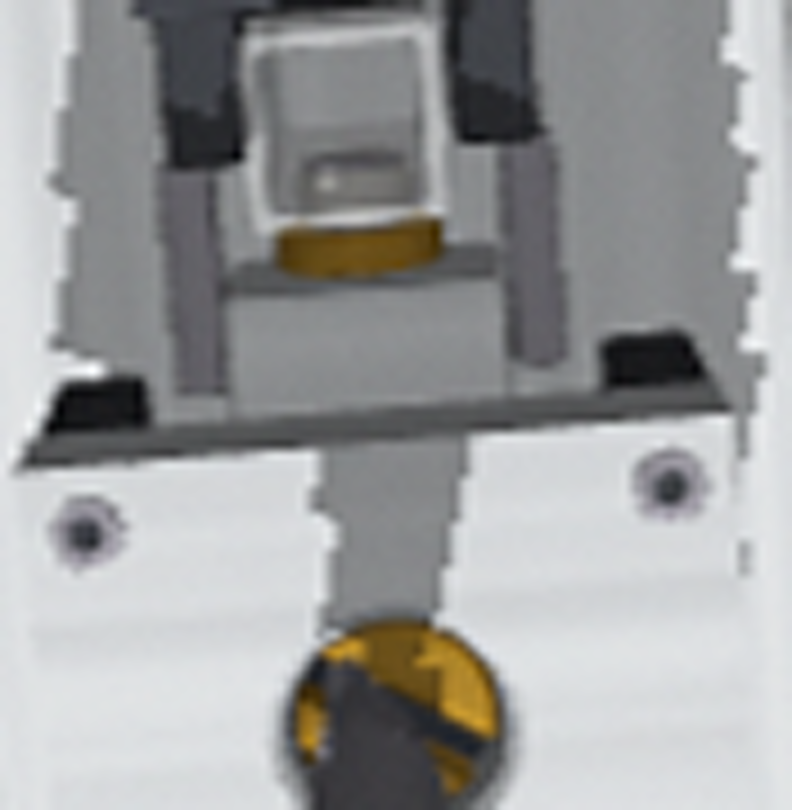

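Request:
arm_command(
  deltas=[
    [0.9,0,0.03,-0.02,0.3],
    [0.9,0,0.06,-0.04,0.6],
    [0.9,0,0.06,-0.04,1],
    [0.9,0,0.06,-0.04,1.3],
    [0.9,0,0.06,-0.04,1.5],
    [0.9,0,0.06,-0.04,1.5],
  ],
)

```text
time: 15.9
tcp_pos: [0.4855, -0.0153, 0.1394]
tool_rot: [0.541, 0.456, 0.541, -0.456]
wrist_force: [0.5, 1.7, -1.1]
finger_gap: 0.274
```

Run:
```python
from h import *
avg(20)
w=grab_frame('wrist')
cv2.imwrite('pics/w17.png',w[:,:,::-1]); crop(w,280,160,88,90,9,'pics/w17d.png')
```

```text
t 16.85 F [ 0.08  1.37 -0.44] T [ 0.4274 -0.0329  0.1028] j7 -0.1548 se [0.126 0.101 0.094 0.01  0.017 0.007 0.031] tcp [ 0.4856 -0.0152  0.1394] yaw 9.78
```

View pics/w17d.png

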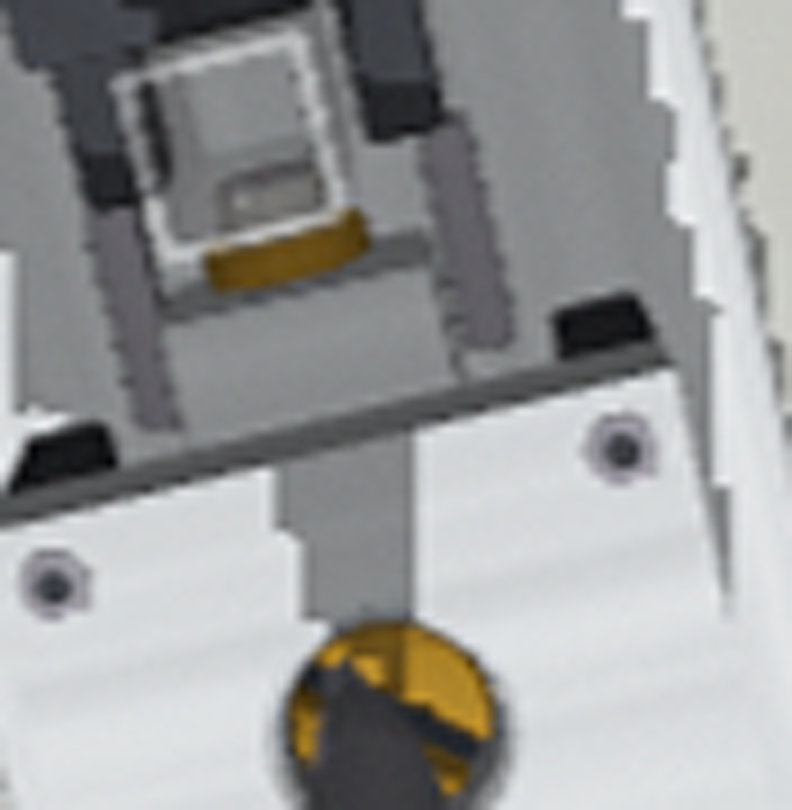

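Request:
arm_command(
  deltas=[
    [0.9,0,0,-0.03,0.3],
    [0.9,0,0,-0.03,0.6],
    [0.9,0,0,-0.03,1],
    [0.9,0,0,-0.03,1.3],
    [0.9,0,0,-0.03,1.5],
    [0.9,0,0,-0.03,1.5],
  ],
)

```text
time: 17.4
tcp_pos: [0.4856, -0.0149, 0.1394]
tool_rot: [0.503, 0.497, 0.503, -0.497]
wrist_force: [0.9, 0.4, -0.5]
finger_gap: 0.277
```

Run:
```python
from h import *
avg(20)
w=grab_frame('wrist')
cv2.imwrite('pics/w18.png',w[:,:,::-1]); crop(w,265,160,88,90,9,'pics/w18d.png')
```

```text
t 18.35 F [ 0.62  1.22 -1.13] T [ 0.3244 -0.1715  0.1159] j7 -0.1643 se [0.093 0.131 0.078 0.008 0.009 0.008 0.031] tcp [ 0.4856 -0.0149  0.1394] yaw 0.79
```

View pics/w18d.png

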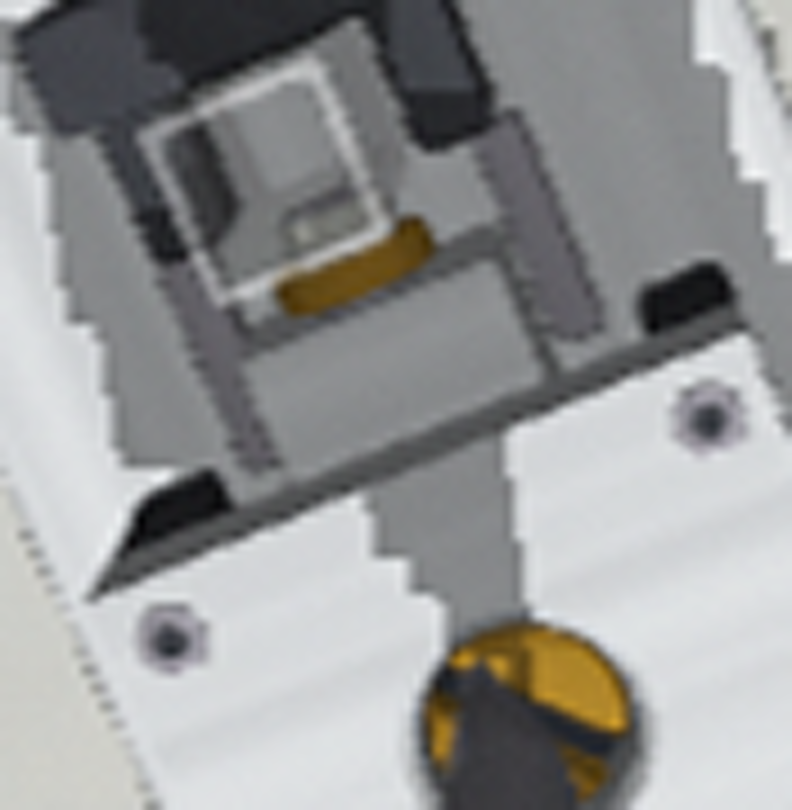

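Request:
arm_command(
  deltas=[
    [0.9,0,0,0,0.3],
    [0.9,0,0,0,0.6],
    [0.9,0,0,0,0.9],
    [0.9,0,0,0,1.2],
    [0.9,0,0,0,1.2],
  ],
)

```text
time: 18.82
tcp_pos: [0.4856, -0.0149, 0.1394]
tool_rot: [0.471, 0.528, 0.471, -0.527]
wrist_force: [1.4, 2.0, -0.6]
finger_gap: 0.274
```

Run:
```python
from h import *
avg(40)
w=grab_frame('wrist')
cv2.imwrite('pics/w19.png',w[:,:,::-1]); crop(w,255,160,88,90,9,'pics/w19d.png')
```

```text
t 20.77 F [ 1.23  1.23 -1.37] T [ 0.406  -0.3778  0.1292] j7 -0.1577 se [0.081 0.087 0.088 0.005 0.008 0.004 0.021] tcp [ 0.4856 -0.0149  0.1394] yaw -6.42
```

View pics/w19d.png

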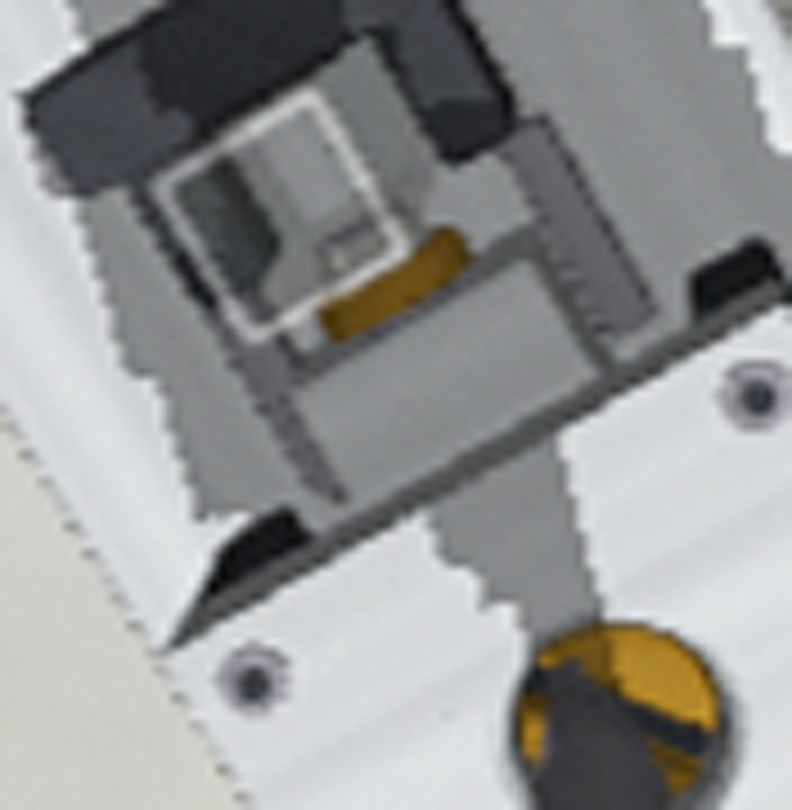

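Request:
arm_command(
  deltas=[
    [0.9,0,0,0,0.25],
    [0.9,0,0,0,0.5],
    [0.9,0,0,0,0.5],
  ],
)

```text
time: 21.07
tcp_pos: [0.4856, -0.0149, 0.1394]
tool_rot: [0.457, 0.54, 0.457, -0.54]
wrist_force: [1.2, 1.2, -1.5]
finger_gap: 0.273
```

Run:
```python
from h import *
avg(30)
```

```text
t 22.52 F [ 1.4   1.39 -1.27] T [ 0.4386 -0.4542  0.1234] j7 -0.165 se [0.087 0.07  0.076 0.005 0.005 0.005 0.023] tcp [ 0.4856 -0.0149  0.1394] yaw -9.42
```

Request:
arm_command(
  deltas=[
    [0.9,0,0,0,-0.4],
    [0.9,0,0,0,-0.8],
    [0.9,0,0,0,-1.1],
    [0.9,0,0,0,-1.1],
  ],
)

```text
time: 22.85
tcp_pos: [0.4855, -0.0149, 0.1394]
tool_rot: [-0.488, -0.512, -0.488, 0.512]
wrist_force: [1.8, 1.1, -0.6]
finger_gap: 0.277
```

Run:
```python
from h import *
avg(12)
w=grab_frame('wrist')
cv2.imwrite('pics/w20.png',w[:,:,::-1]); crop(w,255,160,88,90,9,'pics/w20d.png')
```

```text
t 23.4 F [ 0.98  1.22 -0.81] T [ 0.4457 -0.3947  0.0818] j7 0.0312 se [0.118 0.133 0.142 0.007 0.013 0.009 0.07 ] tcp [ 0.4856 -0.0149  0.1394] yaw -2.82
```

View pics/w20d.png

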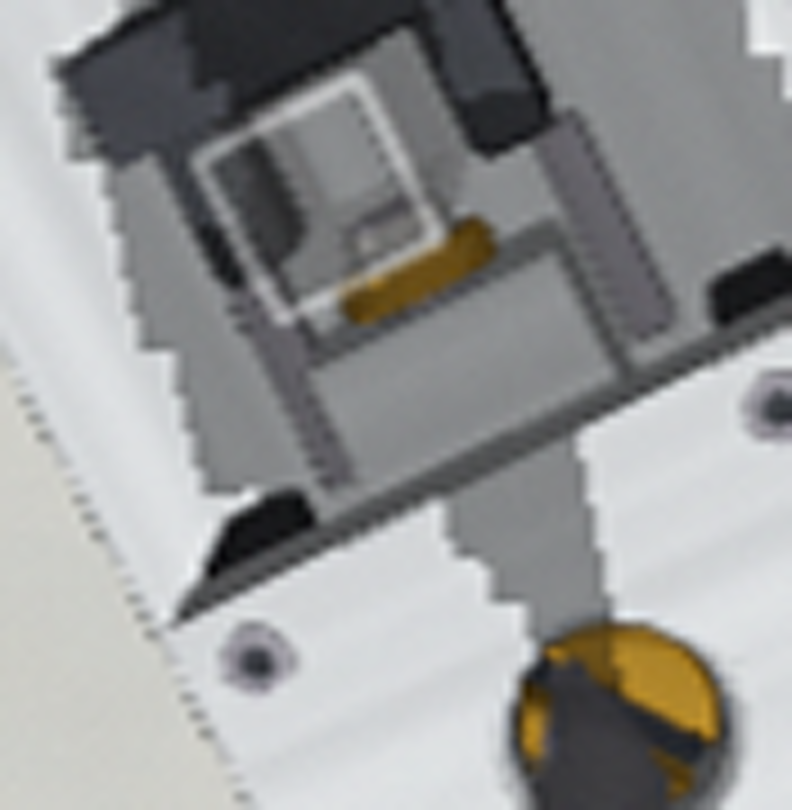

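Request:
arm_command(
  deltas=[
    [0.9,0,0,0,-0.4],
    [0.9,0,0,0,-0.8],
    [0.9,0,0,0,-1.2],
    [0.9,0,0,0,-1.6],
    [0.9,0,0,0,-1.8],
    [0.9,0,0,0,-1.8],
  ],
)

```text
time: 23.95
tcp_pos: [0.4855, -0.015, 0.1394]
tool_rot: [0.534, 0.464, 0.534, -0.464]
wrist_force: [1.2, 1.9, -0.5]
finger_gap: 0.281
```

Run:
```python
from h import *
avg(16)
w=grab_frame('wrist')
cv2.imwrite('pics/w21.png',w[:,:,::-1]); crop(w,265,160,88,90,9,'pics/w21d.png')
```

```text
t 24.7 F [ 0.66  1.13 -0.62] T [ 0.4122 -0.2412  0.0279] j7 0.0389 se [0.145 0.127 0.108 0.008 0.013 0.007 0.043] tcp [ 0.4856 -0.0149  0.1394] yaw 7.98
```

View pics/w21d.png

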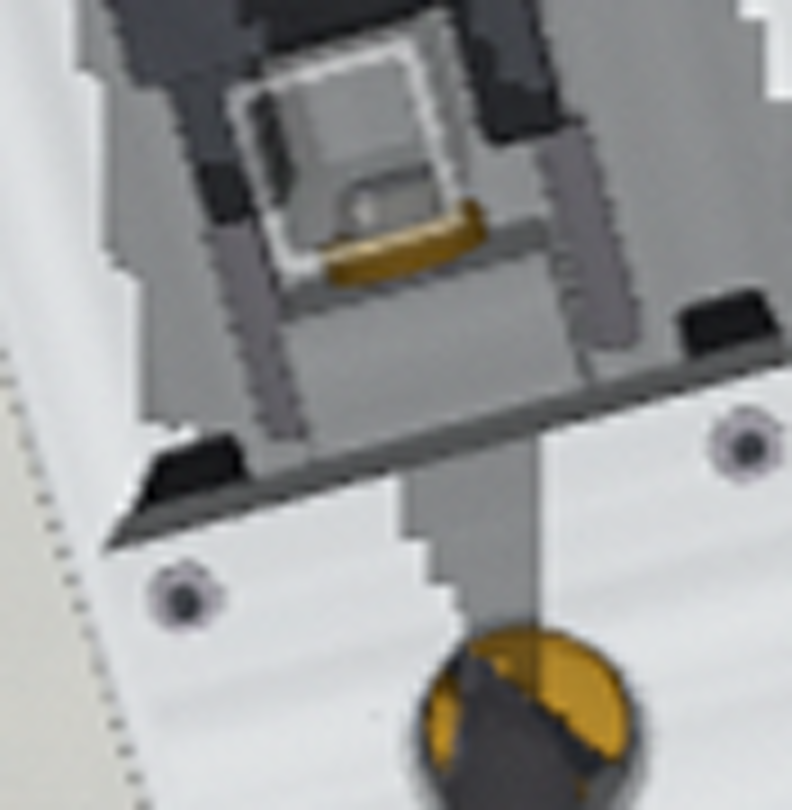

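Request:
arm_command(
  deltas=[
    [0.9,0,0,0,-0.4],
    [0.9,0,0,0,-0.7],
    [0.9,0,0,0,-0.7],
    [0.9,-0.1,0,0,-0.7],
    [0.9,-0.2,0,0,-0.7],
    [0.9,-0.3,0,0,-0.7],
    [0.9,-0.4,0,0,-0.7],
    [0.9,-0.5,0,0,-0.7],
    [0.9,-0.7,0,0,-0.7],
    [0.9,-1.2,0,0,-0.7],
    [0.9,-1.5,0,0,-0.7],
    [0.9,-1.5,0,0,-0.7],
  ],
)

```text
time: 25.75
tcp_pos: [0.4861, -0.0149, 0.1553]
tool_rot: [0.551, 0.445, 0.55, -0.444]
wrist_force: [-0.2, 0.5, -0.4]
finger_gap: 0.278
```

Run:
```python
from h import *
go([.521,.3291,.24],90.19)
w=grab_frame('wrist')
cv2.imwrite('pics/w22.png',w[:,:,::-1]); crop(w,265,150,88,90,9,'pics/w22d.png')
```

```text
t 25.75 tcp [ 0.4861 -0.0149  0.1553] yawY 12.18 down [ 1.3e-03  3.0e-04 -1.0e+00] shift cm [ -8.45  10.68 -32.89]
turn world deg 78.01045675014498 units about tool x -13.00174279169083
F [-0.2   0.52 -0.43] T [-0.0258  0.0343 -0.0015] gap 0.278 q [-0.47  0.08  0.43  1.94 -0.04  1.13  0.18]
```

View pics/w22d.png

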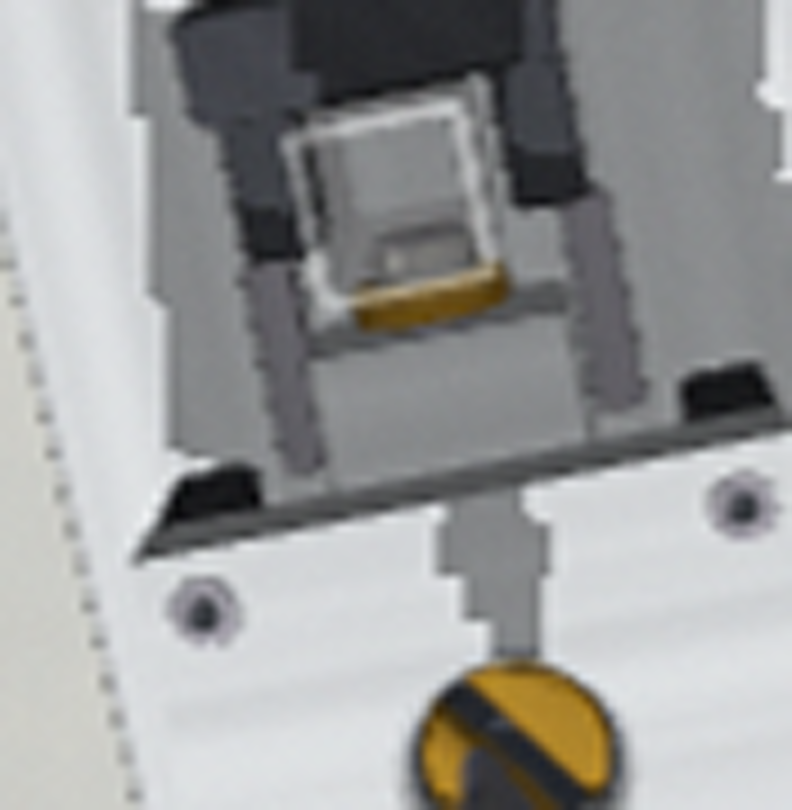

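Run:
```python
from h import *
w=cv2.imread('pics/w22.png')[:,:,::-1]
crop(w,300,218,44,40,18,'pics/w22e.png')
c=get_calibration('wrist')
f=lambda x,y,z:ray('wrist',(265+(x+.5)/9-.5,150+(y+.5)/9-.5),z,c)
ang=lambda d:np.degrees(np.arctan2(d[1],d[0]))
for p,q in(((450,695),(570,800)),((475,680),(600,785))):
  a,b=f(*p,.04),f(*q,.04);print('slot',ang(b-a),np.linalg.norm(b-a))
a,b=f(140,560,.044),f(790,428,.044);print('edge',ang(b-a),np.linalg.norm(b-a))
a,b=f(205,612,.044),f(742,505,.044);print('screws',ang(b-a),np.linalg.norm(b-a))
```

```text
slot -29.917813819878194 0.01178874589565241
slot -28.67480350686141 0.012053578911905258
edge 23.871955307097647 0.046700073430049324
screws 23.713833948229155 0.03874099549395101
```

View pics/w22e.png

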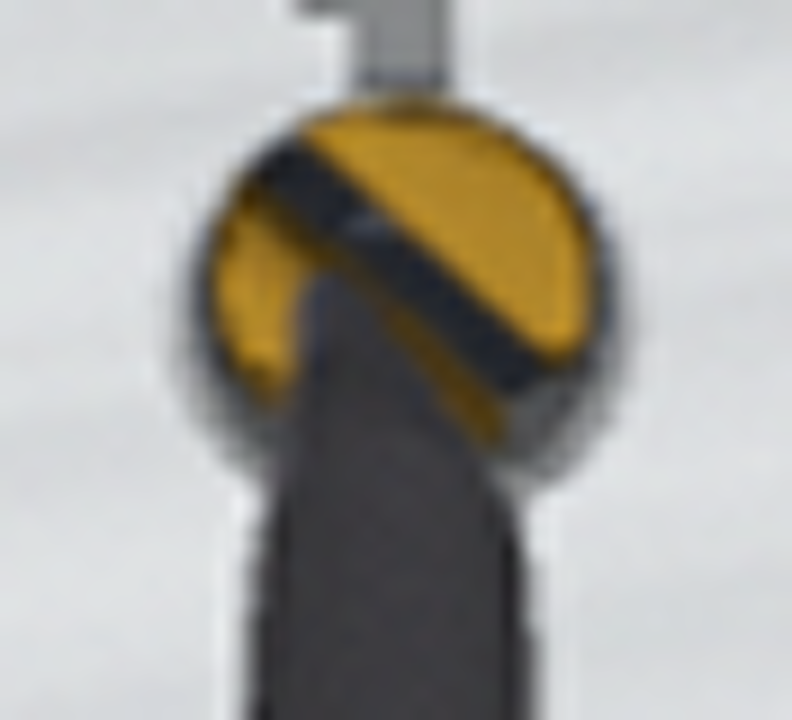

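Run:
```python
from h import *
o=get_obs(); c=get_calibration('wrist'); K,Rm,t,_=cam('wrist',c)
def Tm(p,yaw):
    y=np.radians(yaw); Y=np.array([np.cos(y),np.sin(y),0]);X=np.array([0,0,-1.]);Z=np.cross(X,Y)
    M=np.eye(4);M[:3,:3]=np.c_[X,Y,Z];M[:3,3]=p;return M
W2C=np.eye(4);W2C[:3,:3]=Rm;W2C[:3,3]=t
M=rot(o); T0=np.eye(4);T0[:3,:3]=M;T0[:3,3]=o['tcp_pos']
T2C=W2C@T0
poses={'w10':((.4852,-.0158,.1388),69.19),'w12':((.4852,-.0158,.1394),51.21),'w14':((.4852,-.0157,.1394),39.82),'w15':((.4853,-.0157,.1394),27.79),'w16':((.4853,-.0157,.1394),18.79),'w17':((.4856,-.0152,.1394),9.78),'w18':((.4856,-.0149,.1394),.79),'w19':((.4856,-.0149,.1394),-6.42),'w20':((.4856,-.0149,.1394),-2.82),'w21':((.4856,-.0149,.1394),7.98),'w22':((.4861,-.0149,.1553),12.18)}
hy=np.radians(23.8); hx=np.array([np.cos(hy),np.sin(hy),0]);hyv=np.array([-np.sin(hy),np.cos(hy),0])
out=[]
for k,(p,yw) in poses.items():
    im=cv2.imread(f'pics/{k}.png'); W=T2C@np.linalg.inv(Tm(p,yw))
    # remove tool-y calibration bias
    tb=np.array([np.cos(np.radians(yw)),np.sin(np.radians(yw)),0])*.0019
    S=np.array([.4856,-.0149,0])
    res=[]
    for z,(x0,x1,y0,y1) in((.041,(-.009,.009,-.009,.009)),(.030,(-.012,.012,.010,.046))):
        s=10000
        xs=np.arange(x0,x1,1/s);ys=np.arange(y1,y0,-1/s)
        gx,gy=np.meshgrid(xs,ys)
        P=S+tb+gx[...,None]*hx+gy[...,None]*hyv; P[...,2]=z
        q=(P@W[:3,:3].T+W[:3,3])@K.T; q=q[...,:2]/q[...,2:]
        res.append(cv2.remap(im,q[...,0].astype(np.float32),q[...,1].astype(np.float32),cv2.INTER_CUBIC))
    a,b=res; a=cv2.copyMakeBorder(a,0,0,0,b.shape[1]-a.shape[1],cv2.BORDER_CONSTANT)
    v=np.vstack([b,a]); cv2.putText(v,k,(2,12),0,.4,(0,0,255),1); out.append(v)
for i,g in enumerate((out[2:7],out[6:])):
    cv2.imwrite(f'pics/rect{i}.png',cv2.resize(np.hstack(g[:5]),None,fx=.66,fy=1.0) if 0 else cv2.resize(np.hstack(g[:5]),(790,int(540*790/1200))))
cv2.imwrite('pics/rectA.png',np.hstack([out[3],out[6],out[10]]))
```

```text
(no output)
```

View pics/rectA.png

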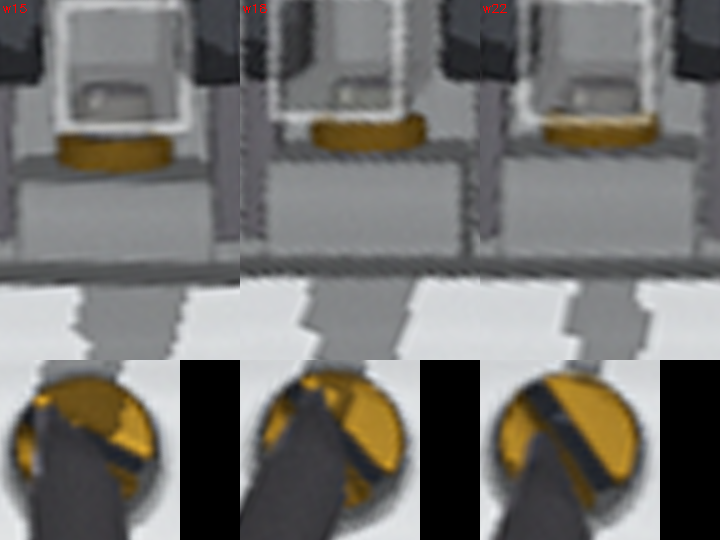

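View pics/rect0.png

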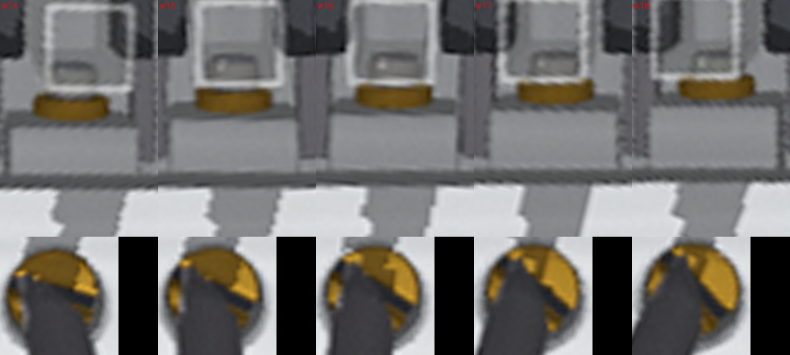

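View pics/rect1.png

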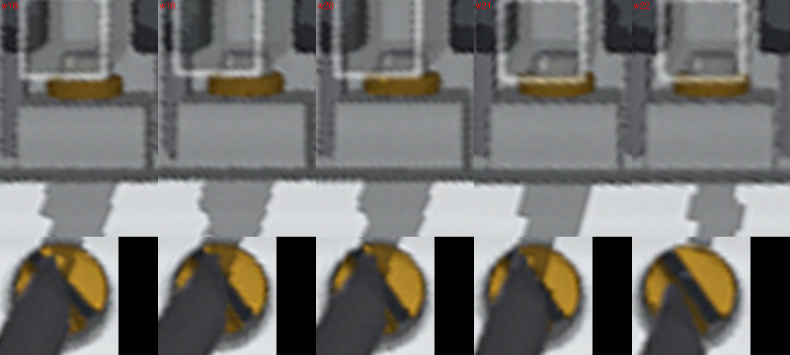

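Request:
arm_command(
  deltas=[
    [0.9,-3,0,0,0],
    [0.9,-6,0,0,0],
    [0.9,-8.4,0.5,-1.5,-1],
    [0.9,-8.4,1.6,-5,-2],
    [0.9,-8.4,2.8,-8.5,-3],
    [0.9,-8.4,4,-12.2,-4],
    [0.9,-8.4,5.2,-15.9,-5.1],
    [0.9,-8.4,6.4,-19.6,-6.2],
    [0.9,-8.4,7.6,-23.3,-7.3],
    [0.9,-8.4,8.8,-27,-8.4],
    [0.9,-8.4,10,-30.7,-9.5],
    [0.9,-8.4,10.7,-32.9,-10.6],
  ],
)

```text
time: 26.8
tcp_pos: [0.5195, 0.3341, 0.2376]
tool_rot: [0.702, 0.084, 0.703, -0.084]
wrist_force: [-0.9, 0.7, -0.6]
finger_gap: 0.275
```

Request:
arm_command(
  deltas=[
    [0.9,0,0,0,-1.2],
    [0.9,0,0,0,-2.4],
    [0.9,0,0,0,-2.4],
    [0.9,0,0,0,-2.4],
    [0.9,0,0,0,-2.4],
    [0.9,0,0,0,-2.4],
  ],
)

```text
time: 27.3
tcp_pos: [0.5208, 0.3289, 0.2385]
tool_rot: [0.707, 0.0, 0.707, -0.0]
wrist_force: [0.3, -0.1, -1.6]
finger_gap: 0.274
```

Run:
```python
from h import *
go([.521,.3291,.24],90.19)
w=grab_frame('wrist')
cv2.imwrite('pics/w23.png',w[:,:,::-1]); crop(w,270,190,100,80,8,'pics/w23d.png')
```

```text
t 27.3 tcp [0.5208 0.3289 0.2385] yawY 89.98 down [ 1.e-04  1.e-04 -1.e+00] shift cm [-0.15  0.02  0.02]
turn world deg 0.20959577599322188 units about tool x -0.034932629332203646
F [ 0.26 -0.15 -1.65] T [ 0.0179 -0.0035  0.0329] gap 0.274 q [-0.72  0.31  0.1   1.48 -0.03  1.35  0.96]
```

View pics/w23.png

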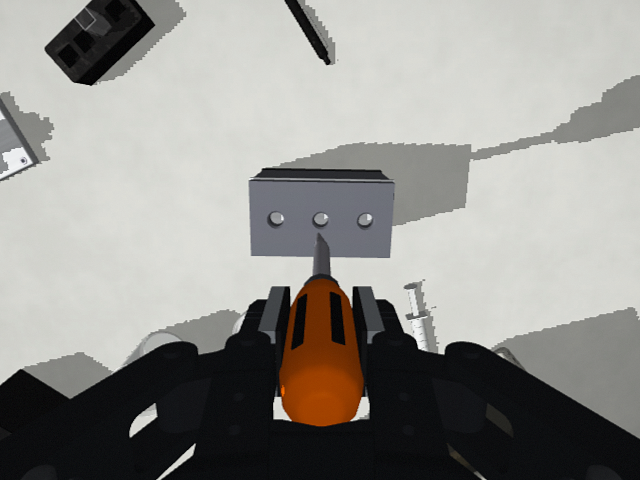

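Run:
```python
from h import *
s=grab_frame('scene');cv2.imwrite('pics/s23.png',s[:,:,::-1])
```

```text
(no output)
```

View pics/s23.png

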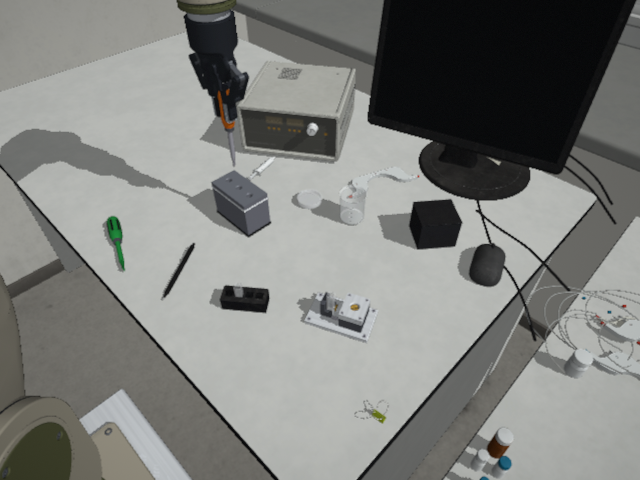

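View pics/s6.png

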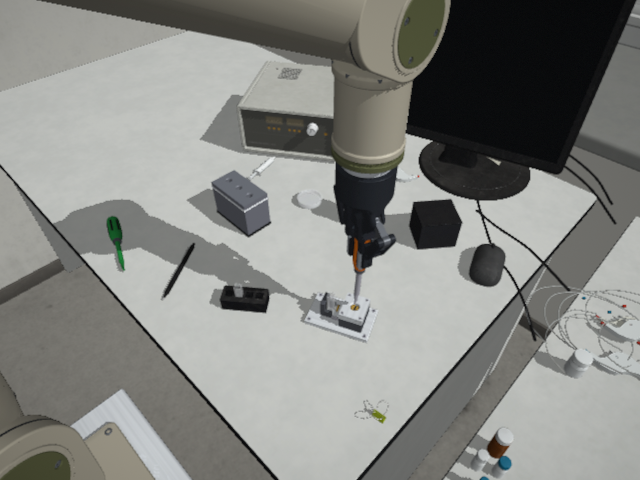

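Request:
arm_command(
  deltas=[
    [0.9,1.5,0.02,0.02,0],
    [0.9,3,0.02,0.02,0],
    [0.9,4.5,0.02,0.02,0],
    [0.9,5,0.02,0.02,0],
    [0.9,5,0.02,0.02,0],
    [0.9,5,0.02,0.02,0],
  ],
)

```text
time: 27.9
tcp_pos: [0.5211, 0.3295, 0.189]
tool_rot: [0.707, -0.001, 0.707, 0.001]
wrist_force: [0.3, 0.3, -0.6]
finger_gap: 0.275
```

Run:
```python
from h import *
go([.521,.3291,.1065],90.19)
w=grab_frame('wrist')
cv2.imwrite('pics/w24.png',w[:,:,::-1]); crop(w,270,210,100,80,8,'pics/w24d.png')
```

```text
t 27.9 tcp [0.5211 0.3295 0.189 ] yawY 90.15 down [ 3.e-04  3.e-04 -1.e+00] shift cm [ 8.25 -0.04 -0.01]
turn world deg 0.03661417862340954 units about tool x -0.006102363103901591
F [ 0.27  0.27 -0.64] T [-0.0243  0.0302  0.0032] gap 0.275 q [-0.72  0.34  0.1   1.55 -0.03  1.26  0.96]
```

View pics/w24d.png

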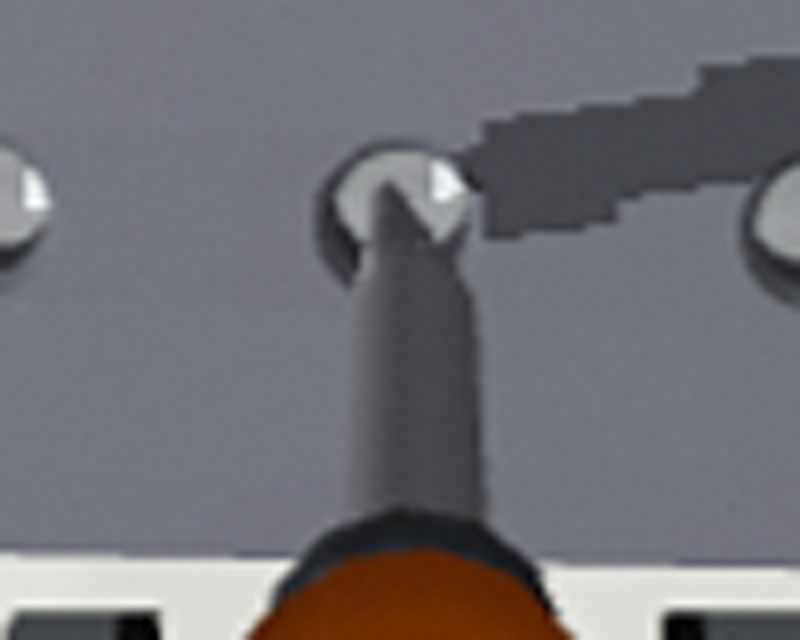

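Request:
arm_command(
  deltas=[
    [0.9,0,-0.08,0,0],
    [0.9,0.4,-0.08,0,0],
    [0.9,0.8,-0.08,0,0],
    [0.9,1.2,-0.08,0,0],
    [0.9,1.2,-0.08,0,0],
  ],
)

```text
time: 28.37
tcp_pos: [0.5206, 0.3285, 0.1754]
tool_rot: [0.707, -0.001, 0.707, 0.001]
wrist_force: [0.1, 0.2, -1.8]
finger_gap: 0.276
```

Run:
```python
from h import *
go([.521,.3291,.1065],90.19)
w=grab_frame('wrist')
cv2.imwrite('pics/w25.png',w[:,:,::-1]); crop(w,270,210,100,80,8,'pics/w25d.png')
```

```text
t 28.37 tcp [0.5206 0.3285 0.1754] yawY 90.19 down [-8.e-04 -6.e-04 -1.e+00] shift cm [6.89 0.07 0.04]
turn world deg 0.0021117028768458113 units about tool x -0.00035195047947430186
F [ 0.13  0.22 -1.75] T [ 0.0915 -0.2579 -0.0054] gap 0.276 q [-0.71  0.34  0.1   1.57 -0.03  1.23  0.96]
```

View pics/w25d.png

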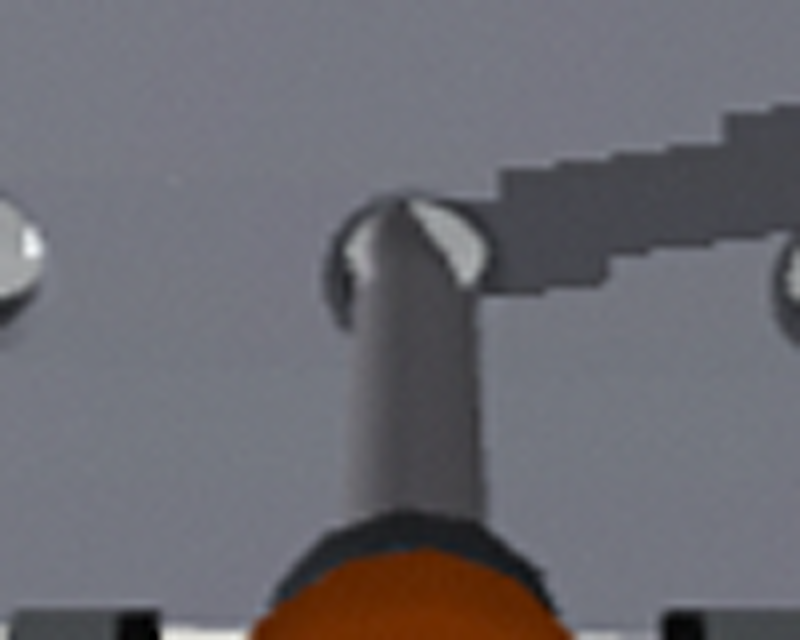

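Request:
arm_command(
  deltas=[
    [0.9,0.5,0.02,0.04,0],
    [0.9,1,0.02,0.04,0],
    [0.9,1.5,0.02,0.04,0],
    [0.9,2,0.02,0.04,0],
    [0.9,2,0.02,0.04,0],
    [0.9,2,0.02,0.04,0],
  ],
)

```text
time: 28.92
tcp_pos: [0.5211, 0.3288, 0.156]
tool_rot: [0.707, -0.001, 0.707, 0.001]
wrist_force: [0.4, -0.2, -1.8]
finger_gap: 0.276
```

Run:
```python
from h import *
go([.521,.3291,.1065],90.19)
avg(6)
w=grab_frame('wrist')
cv2.imwrite('pics/w26.png',w[:,:,::-1]); crop(w,270,230,100,80,8,'pics/w26d.png')
```

```text
t 28.92 tcp [0.5211 0.3288 0.156 ] yawY 90.19 down [-6.e-04 -4.e-04 -1.e+00] shift cm [ 4.95  0.04 -0.01]
turn world deg -0.0013990402270138702 units about tool x 0.00023317337116897838
F [ 0.38 -0.17 -1.81] T [ 0.0335 -0.07   -0.0534] gap 0.276 q [-0.71  0.36  0.1   1.59 -0.04  1.2   0.96]
t 29.17 F [-0.25 -0.18 -1.42] T [ 0.007  -0.0073 -0.0014] j7 0.0005 se [0.177 0.07  0.146 0.01  0.019 0.017 0.   ] tcp [0.5215 0.3289 0.1567] yaw 90.19
```

View pics/w26d.png

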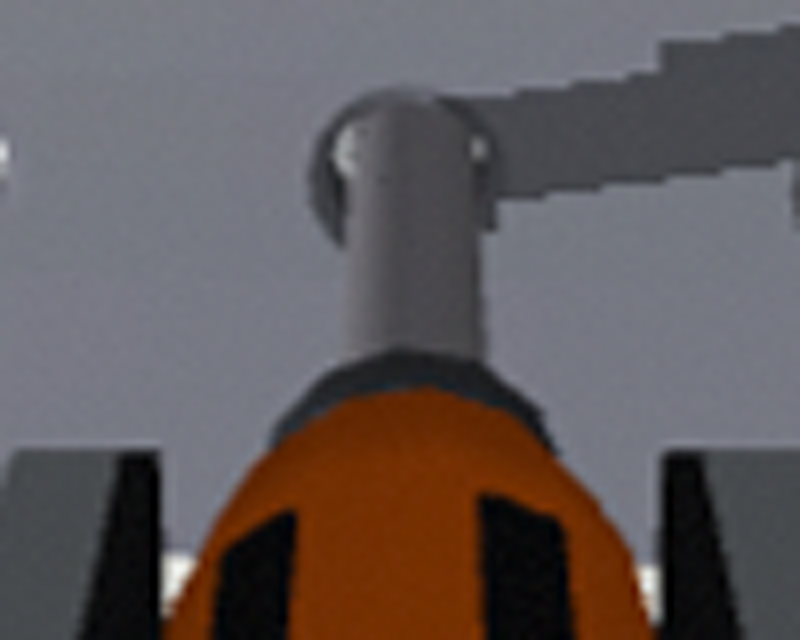

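Request:
arm_command(
  deltas=[
    [0.9,0.4,-0.06,-0.03,0],
    [0.9,1,-0.06,-0.03,0],
    [0.9,1.6,-0.06,-0.03,0],
    [0.9,2.2,-0.06,-0.03,0],
    [0.9,2.8,-0.06,-0.03,0],
    [0.9,3.4,-0.06,-0.03,0],
    [0.9,4,-0.06,-0.03,0],
    [0.9,4.5,-0.06,-0.03,0],
    [0.9,4.5,-0.06,-0.03,0],
    [0.9,4.5,-0.06,-0.03,0],
  ],
)

```text
time: 30.05
tcp_pos: [0.521, 0.3282, 0.1111]
tool_rot: [0.707, -0.001, 0.707, 0.001]
wrist_force: [0.8, 0.3, -1.4]
finger_gap: 0.274
```

Run:
```python
from h import *
avg(6)
w=grab_frame('wrist')
cv2.imwrite('pics/w27.png',w[:,:,::-1]); crop(w,220,210,200,160,4,'pics/w27d.png')
```

```text
t 30.3 F [ 0.22  0.25 -1.52] T [ 0.0187  0.0177 -0.0021] j7 0.0006 se [0.209 0.059 0.104 0.016 0.014 0.015 0.   ] tcp [0.5211 0.3283 0.1117] yaw 90.19
```

View pics/w27d.png

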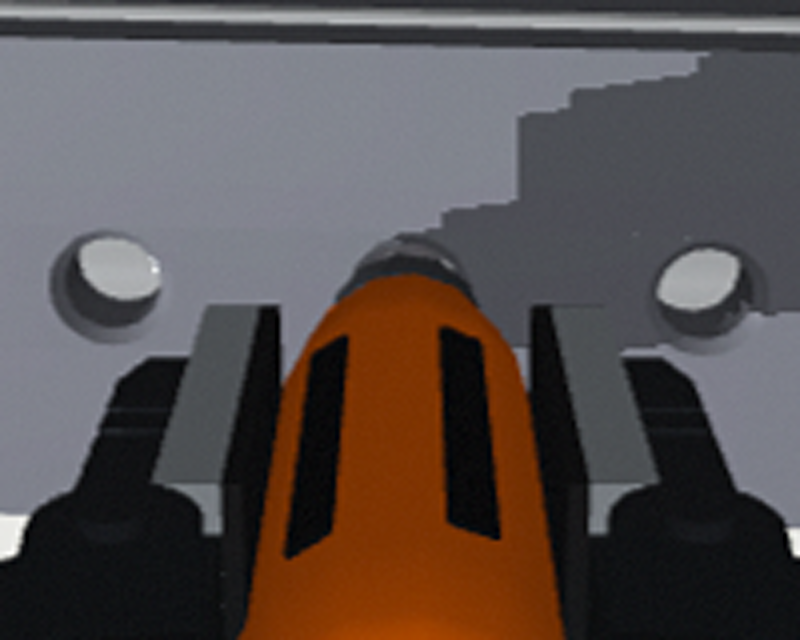

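Request:
arm_command(
  deltas=[
    [0.9,0.2,0,0,0],
    [0.9,0.35,0,0,0],
    [0.9,0.48,0,0,0],
    [0.9,0.48,0,0,0],
    [0.9,0.48,0,0,0],
  ],
)

```text
time: 30.77
tcp_pos: [0.521, 0.3283, 0.1065]
tool_rot: [0.707, -0.001, 0.707, 0.001]
wrist_force: [-0.3, 0.6, -0.4]
finger_gap: 0.272
```

Request:
arm_command(
  deltas=[
    [0.65,0,0,0,0],
    [0.4,0,0,0,0],
    [0.2,0,0,0,0],
    [0.1,0,0,0,0],
    [0,0,0,0,0],
    [0,0,0,0,0],
    [0,0,0,0,0],
    [0,0,0,0,0],
  ],
)

```text
time: 31.43
tcp_pos: [0.521, 0.3283, 0.1066]
tool_rot: [0.707, -0.001, 0.707, 0.001]
wrist_force: [-0.2, -0.0, -0.3]
finger_gap: 0.999
```

Run:
```python
from h import *
avg(3)
w=grab_frame('wrist')
cv2.imwrite('pics/w28.png',w[:,:,::-1])
```

```text
t 31.53 F [0.14 0.35 0.28] T [0.0056 0.0131 0.0068] j7 0.0 se [0.187 0.333 0.317 0.014 0.01  0.017 0.   ] tcp [0.521  0.3283 0.1066] yaw 90.19
```

View pics/w28.png

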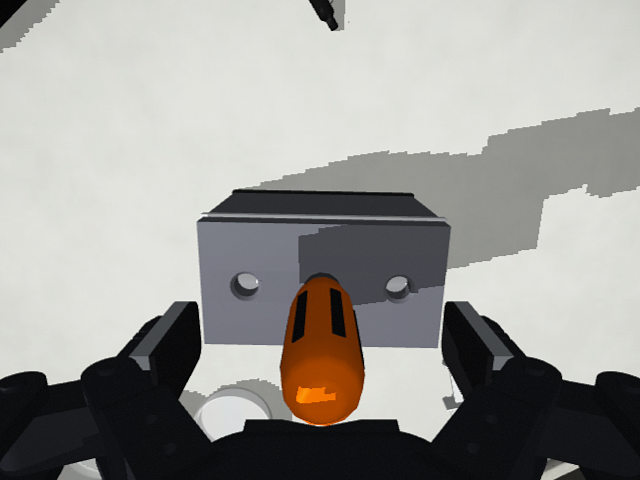

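Released; retreat straight up and check.

Request:
arm_command(
  deltas=[
    [0,-2,0,0,0],
    [0,-5,0,0,0],
    [0,-8,0,0,0],
    [0,-11,0,0,0],
    [0,-14,0,0,0],
    [0,-17,0,0,0],
    [0,-20,0,0,0],
    [0,-20,0,0,0],
    [0,-20,0,0,0],
    [0,-20,0,0,0],
  ],
)

```text
time: 32.42
tcp_pos: [0.5208, 0.3281, 0.3059]
tool_rot: [0.707, -0.001, 0.707, 0.001]
wrist_force: [-0.7, 0.3, -0.3]
finger_gap: 1.0
```

Run:
```python
from h import *
go([.521,.328,.3])
w=grab_frame('wrist');s=grab_frame('scene')
a=w[160:290,240:400,::-1]; b=s[140:250,180:290,::-1]; d=s[280:350,295:395,::-1]
cv2.imwrite('pics/f.png',np.hstack([cv2.resize(a,(440,358)),cv2.resize(b,(358,358))]))
cv2.imwrite('pics/f2.png',cv2.resize(d,None,fx=8,fy=8,interpolation=cv2.INTER_CUBIC))
```

```text
t 32.42 tcp [0.5208 0.3281 0.3059] yawY 90.19 down [-6.e-04 -4.e-04 -1.e+00] shift cm [ 0.59 -0.01  0.02]
F [-0.71  0.26 -0.28] T [-0.0617 -0.0238  0.0391] gap 1.0 q [-0.72  0.28  0.11  1.37 -0.03  1.49  0.96]
```

View pics/f.png

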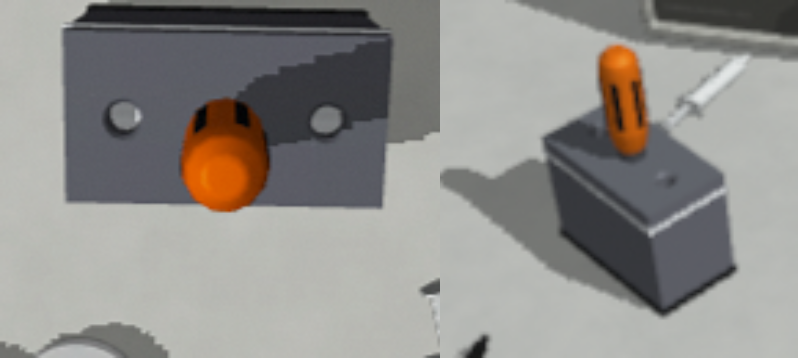

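View pics/f2.png

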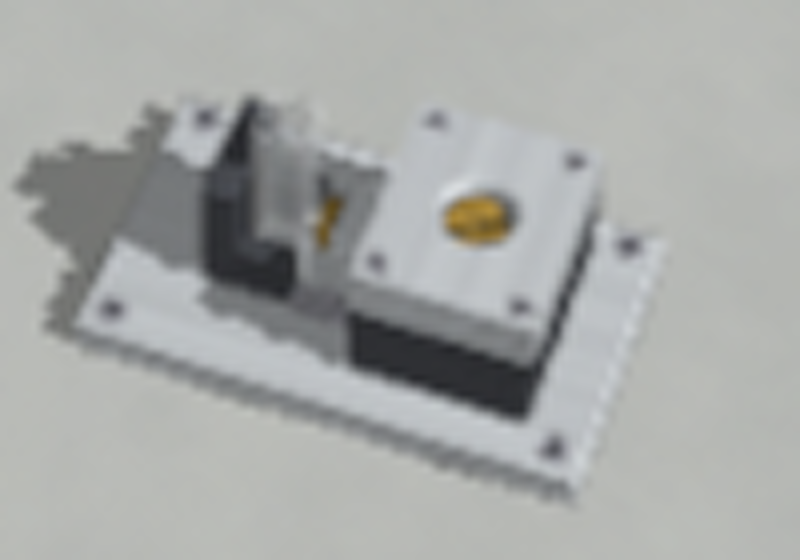

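```bash
python3 -c "
from station import *
print(hand_in())"
```

```text
the job is handed in; nothing more can be done
None
```

The cuvette is clamped and the driver is back in the middle hole of its stand, but I could only estimate the clamping force: about 8–11 N, slightly under the 11 N aim. I handed the job in at about 32 s; no verdict was reported.

**What I did:** I lifted the orange driver out, lined the blade up with the slot by wrist camera and lowered it about 4 mm in. There was no clear contact with the slot floor. I turned the screw clockwise from about 0.09 rad to about 0.93 rad, as read from the images. I then backed off to unload the blade, withdrew it, and set the driver back in its hole.

**Last checks:**
- **Clamping force:** the torque rise of about 0.033 N m suggests about 8 N. The plunger shortening seen in the images, about 1.9 mm, suggests about 11 N. Both are rough to about ±2 N but well inside 5–18 N. The last two torque readings disagreed slightly: 0.129, then 0.123 N m after turning a further 3°.
- **Turning:** the tool had to turn about 30° further than the screw, through slot play and wind-up. I therefore relied on torque and images, not on the tool angle.
- **Loads:** sideways force averaged at most about 3 N, and the screw saw almost no downward load.
- **Driver:** at release the gripper was at the same height as when it gripped the driver. The final pictures show the driver upright and fully down, with the robot clear of everything.

**One thing went wrong:** the green look-alike driver, which was standing upright beside the stand, fell over while I was gripping and lifting the orange one. I may have brushed it. It rolled and came to rest lying on the desk. The listed bystanders look unmoved in the scene camera picture.

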